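Sort the gluing kit back into the bench organiser

ROBOT

A 6-joint arm with a two-finger parallel gripper is mounted at the origin on a cart in front of the work surface, level with it; the furniture and walls round the work are solid. World frame = base frame: x ahead of the robot, y to its left, z up, the work surface at z = 0. Lengths are in mm, angles in rad, forces in N, time in s.
With the tool pointing down it reaches from about 350 to 875 mm from the base axis. Payload 4.2 kg.
Tool frame: the origin (TCP) lies at the very end of the fingers, on their centre line; the grasp point (between the pads) lies 19 mm behind it (pinch_z is the distance from the TCP to the grasp point, in mm); z points along the fingers, y is the direction in which the jaws open and shut (so a half turn about z gives the same grasp; the last joint's range is limited). The gripper opens to 85 mm and grips with 20 to 120 N. Pads are 22 mm wide; open, the fingers measure 114 mm over their backs; the gripper's body (76 mm by 85 mm) begins 54 mm behind the grasp point. The pads swing forward as they close: fully open they stand 13 mm farther back than shut.
Start: joints at [1.47, 0.385, 0.008, 0, -1.194, -0.259], TCP at [220.021, 584.97, 202.612] pointing down, gripper open.
Joint ranges: [-3.14, 3.14], [-1.21, 2.06], [-1.07, 1.41], [-3.16, 2.05], [-2.99, -0.16], [-3.1, 3.1]. Speed limits (rad/s): [2.79, 2.79, 3.14, 3.14, 3.14, 3.14].

INTERFACE

Orientations are given as a rotation vector (axis times angle).
In Python, from plant import get_obs, read_camera, close_job, pinch_z gives the robot as it stands.
- The arm moves only by the shell command python3 -m handwheel 'ROWS'. ROWS is JSON, a list of rows, each a list of 7 numbers: the turn, a rotation vector about the tool's x, y, z each as a share of 8 degrees, from -1 to 1, then the shift along the tool's x, y, z each as a share of 0.025 m, from -1 to 1, then the finger opening in mm, from 0 to 85.4. A call has 1 to 8 rows; each row shifts and turns the commanded pose from where the row before left it, along the tool's axes as they then stand; what a row does not reach is not made up. A row lasts 1/10 s, in which the tool goes at most 50 mm and 8.59 degrees, less where a joint would pass 70% of its speed; a pose out of reach is approached as far as the arm can. A call with a number of a shift or a turn outside -1 to 1 is refused whole. A call with a gripper value outside its range is refused whole. The fingers move at their own pace and stop on an object; the grip force is fixed at half the most. Time passes only in rows, so rows that do not move let the fingers close. It gives the time, the measured TCP pose, the force and the opening at its end, in the units of the state.
- get_obs(): the state, without advancing time (a new reading comes with each control period).
- read_camera(name): name is "side" or "top" or "wrist"; returns a dict with "color" (480x640x3 uint8, blue, green, red), "mtx" (3x3 intrinsics, pixels), "D" ([k1, k2, p1, p2, k3] as OpenCV has them; the pictures are not rectified), "R" (3x3) and "t" (3): a world point X has camera coordinates R X + t. Camera axes: x right, y down, z forward; pixel columns grow to the right and rows downward; lengths in mm; the calibration is good to about 2 mm. A picture is of the moment at which its call begins. There is no depth.
- close_job(): hands the job in, once; it reports no verdict.
The state is a dict: "t": time; "qpos": joint angles; "joint_velocities": joint speeds; "joint_torque": joint torques, N m; "ee_pos": TCP position; "orientation": TCP orientation; "wrist_force": force on the tool from outside, world axes, zero at the start; "wrist_torque": the same for the moment, N m; "opening": finger opening in mm.
Only numpy, scipy, OpenCV 4.12 (cv2) and the standard library are available. Lean on these libraries where they do the work, as an engineer would, in place of code of your own. Each camera call takes 0.05 s, during which the arm holds its last target. There are 200 camera calls.

TASK

Gluing-up is finished: sort the five things lying in front of the low light-wood organiser back into the bays cut for them - the glue jar upright in the small round well, the balm tin lid up in the large round well, the pressing block in the rectangular pocket, and the glue pens in the pen bay, one in each groove. Each must sit right down on the floor of its bay; do not tip the glue jar over on the way, and leave the thread spool and the pricking iron where they are.

Things in the scene. Friction and masses are not known exactly. Their poses are not given: they have to be found in the camera images.
- glue_jar: white glue jar with a brush handle sticking up from its cap; the plain round body is 42 mm in diameter and 46 mm high (grip it here), the shoulder and cap above it 38 mm across up to 60 mm, the thin brush handle up to 92 mm. Stands upright. Origin: centre of its underside; z up.
- balm_tin: flat round white tin with a dark oval on its lid, 29 mm high; the lid (upper 13 mm) is 69 mm in diameter, the base below it 66 mm. Lies flat, lid up. Origin: centre of its underside; z up.
- press_block: flat beech pressing block, 60 x 98 x 20 mm, lying flat. Origin: centre of its underside; its x axis runs across the 60 mm width, y along the 98 mm length, z up.
- glue_pen_a: one of two equal glue pens (grey foot, white barrel, yellow cap), 88 mm long, 17 mm thick, lying on the bench; it does not roll. Origin: underside of the barrel at mid length; x along the pen, z up.
- glue_pen_b: the other glue pen, the same as glue_pen_a: 88 mm long, 17 mm thick, lying, does not roll. Origin: underside at mid length; x along the pen, z up.
- jar_bay: organiser bay with the SMALL ROUND well, for the glue jar. The four bays are fixed light-wood blocks, 100 (own x) x 122 (own y) x 22 mm high, side by side along own y at 124 mm pitch, in any order, in a low carrier (rim 14 mm above the bench). Origin: centre of the underside, 6 mm above the bench; z up. Well: centred, 55 mm across, floor 6 mm above the origin, 16 mm deep.
- tin_bay: bay with the LARGE ROUND well for the balm tin; block size as jar_bay. Well: centred, 82 mm in diameter, floor 9 mm above the origin, 13 mm deep.
- block_bay: bay with the RECTANGULAR pocket for the pressing block; block size as jar_bay. Pocket: centred, 73 mm along own x by 111 mm along own y, floor 10 mm above the origin, 12 mm deep; its two long walls are cut away down to the floor over the middle 40 mm, for the fingers.
- pen_bay: bay with TWO PARALLEL GROOVES for the glue pens; block size as jar_bay. The grooves run along own y, with their centre lines at own x = -25 mm and +25 mm; each is 29 mm wide, 101 mm long, floor 12 mm above the origin, 10 mm deep; the ridges beside them are cut away down to the floor over the middle 40 mm, for the fingers.
- thread_spool: bystander, to be left alone: spool of pale thread with dark ends, 42 mm in diameter, 56 mm high, standing left of the organiser. Origin: centre of its underside.
- pricking_iron: bystander, to be left alone: slim dark four-toothed pricking iron, 108 x 16 x 10 mm, lying right of the organiser. Origin: underside at mid length, x along it.

How it is judged:
By the outcome, as a careful person would: the job done as asked, in the order asked, and still so for the second after the job is handed in, with the robot touching nothing.
It also fails if it takes over 128 s, if anything falls off the work surface, if the arm or the gripper's body presses on something with over 40 N, if the wrist force passes 120 N, or if a joint passes its speed limit or range.

## Working session

There is one attempt and no reset: what is moved stays moved. The work goes in short steps, Python scripts to look and compute and a shell command to move; the robot and the scene stay as the last step left them, time stands still between calls to the robot, and variables do not carry over. Pictures are saved under pics/ and viewed, about 12 in all and at most 16, crops included, and the job is handed in when it is done.

```bash
ls; mkdir -p pics; python3 - <<'E'
from plant import *
import cv2
o=get_obs();print({k:o[k] for k in('t','ee_pos','orientation','opening','qpos')},pinch_z)
for n in("top","side"):
    c=read_camera(n);cv2.imwrite(f"pics/{n}0.png",c["color"]);print(n,c["mtx"],c["D"],c["R"],c["t"])
E
```

```text
pics
{'t': 0.0, 'ee_pos': array([219.80768575, 584.36134988, 201.50916964]), 'orientation': array([ 3.08868579e+00, -5.62012631e-01, -4.67912798e-04]), 'opening': 85.10772706208868, 'qpos': array([ 1.46959647e+00,  3.85549272e-01,  6.58499713e-03, -5.05104735e-04,
       -1.19399353e+00, -2.58592428e-01])} 18.700000000000003
top [[436.26098723   0.         318.42283755]
 [  0.         436.26098723 233.86817976]
 [  0.           0.           1.        ]] [-0.03047615  0.          0.          0.          0.        ] [[ 0.01426082 -0.99980937 -0.01333641]
 [-0.99725473 -0.01325261 -0.07285173]
 [ 0.0726611   0.01433872 -0.99725361]] [ -11.16389398  543.64327593 1231.02225118]
side [[528.89546818   0.         326.43933622]
 [  0.         528.89546818 238.9208095 ]
 [  0.           0.           1.        ]] [-0.12133648  0.          0.          0.          0.        ] [[ 0.87584408 -0.48196837 -0.02456903]
 [-0.19787482 -0.31221668 -0.92917506]
 [ 0.44016213  0.81867407 -0.36882254]] [-463.32512942  144.23962108 1066.66318472]
```

View pics/top0.png

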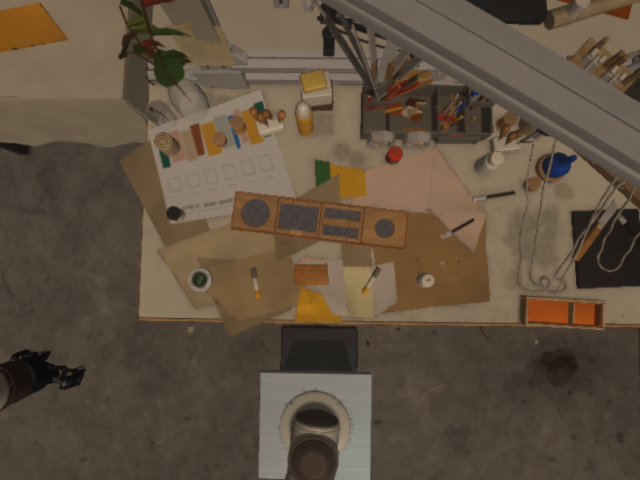

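View pics/side0.png

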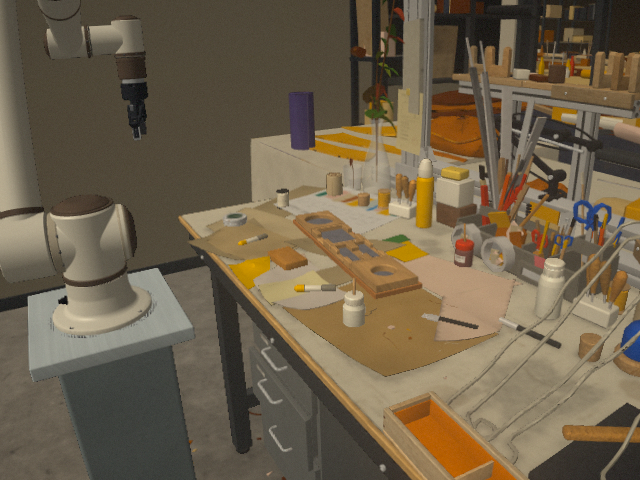

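The top view shows, left to right (columns, rows): tin (200,280), pen (255,282), block (311,273), pen (371,279) and jar (427,281). The organiser bays are tin (255,212), block (299,217), pens (342,221) and jar (385,228). Next I'll segment these and cast rays.

```bash
cat > h.py <<'E'
from plant import *
import cv2, numpy as np
from scipy.spatial.transform import Rotation as Ro
def ray(c,uv,z):
    p=cv2.undistortPoints(np.array(uv,float).reshape(-1,1,2),c["mtx"],c["D"]).reshape(-1,2)
    R,t=np.array(c["R"]),np.array(c["t"]).ravel(); C=-R.T@t
    d=np.c_[p,np.ones(len(p))]@R
    return C+d*((z-C[2])/d[:,2])[:,None]
def proj(c,X):
    return cv2.projectPoints(np.array(X,float).reshape(-1,1,3),cv2.Rodrigues(np.array(c["R"]))[0],np.array(c["t"]),c["mtx"],c["D"])[0].reshape(-1,2)
def blobs(m,lo=25,hi=1e9):
    cs,_=cv2.findContours(m.astype(np.uint8)*255,cv2.RETR_EXTERNAL,cv2.CHAIN_APPROX_NONE)
    return [k for k in cs if lo<cv2.contourArea(k)<hi]
def tool():
    o=get_obs();return np.array(o["ee_pos"]),Ro.from_rotvec(o["orientation"])
def go(xyz,yaw=None):
    """rows*25mm shares needed in tool axes to reach xyz; yaw = wanted world dir of jaw (tool y), degrees"""
    p,R=tool(); d=R.inv().apply(np.array(xyz)-p)
    print("tcp",p.round(1),"shift shares",(d/25).round(2))
    y=R.apply([0,1,0]); a=np.degrees(np.arctan2(y[1],y[0]))
    z=R.apply([0,0,1]); print(" jaw yaw %.1f  tool z"%a,z.round(3))
    if yaw is not None:
        e=(yaw-a+90)%180-90; print(" turn about tool z, shares of 8deg: %.2f"%(-e/8))
    # levelling
    v=R.inv().apply(np.cross(z,[0,0,-1])); print(" level shares",(np.degrees(v[:2])/8).round(2))
E
python3 - <<'E'
from h import *
c=read_camera("top");im=c["color"]
hsv=cv2.cvtColor(im,cv2.COLOR_BGR2HSV)
x0,y0=150,180
crop=im[y0:310,x0:490]; cv2.imwrite("pics/crop0.png",cv2.resize(crop,None,fx=2.3,fy=2.3,interpolation=cv2.INTER_CUBIC))
# dark grey bay floors
m=(hsv[...,1]<70)&(hsv[...,2]<110); 
for k in blobs(m,60):
    (u,v),s,a=cv2.minAreaRect(k)
    if 225<u<415 and 190<v<250: print("floor",round(u,1),round(v,1),np.round(s,1),round(a,1),ray(c,[(u,v)],16)[0].round(1))
# coarse click positions
for n,uv,z in [("tin",(200,280),29),("penL",(255,282),17),("block",(311,273),20),("penR",(371,279),17),("jar",(427,281),50)]:
    print(n,ray(c,[uv],z)[0].round(1))
for n,uv in [("tl",(234,193)),("tr",(407,208)),("br",(405,247)),("bl",(231,228))]: print(n,ray(c,[uv],14)[0].round(1))
p,R=tool();w=read_camera("wrist");print("wrist",w["mtx"],w["D"])
R_=np.array(w["R"]);C=-R_.T@np.array(w["t"]).ravel();print("cam in tool",R.inv().apply(C-p).round(1),(R_@R.as_matrix()).round(3))
E
```

```text
floor 339.7 231.1 [33.7  8.3] 6.6 [552.9 -64.8  16. ]
floor 383.8 227.8 [16.3 15.6] 45.0 [ 564.1 -191.2   16. ]
floor 341.8 214.0 [33.6  8.3] 7.1 [602.2 -70.2  16. ]
floor 298.0 217.5 [37.1 23.6] 7.1 [590.6  56.   16. ]
floor 255.5 212.5 [25. 25.] 90.0 [603.6 179.3  16. ]
tin [407.2 330.8  29. ]
penL [403.6 175.7  17. ]
block [431.7  15.9  20. ]
penR [ 417.  -155.3   17. ]
jar [ 414.5 -307.    50. ]
tl [660.2 243.9  14. ]
tr [ 622.5 -258.4   14. ]
br [ 509.7 -252.6   14. ]
bl [557.8 249.7  14. ]
wrist [[369.16448978   0.         322.7589673 ]
 [  0.         369.16448978 241.66086611]
 [  0.           0.           1.        ]] [-0.01116817  0.          0.          0.          0.        ]
cam in tool [  65.7    0.  -171.7] [[ 0.     1.     0.   ]
 [-0.966  0.    -0.259]
 [-0.259 -0.     0.966]]
```

View pics/crop0.png

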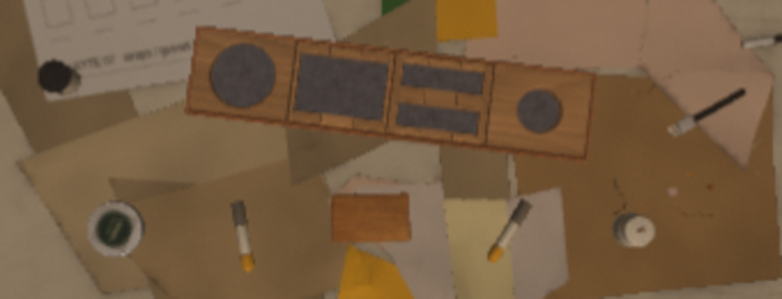

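Bay centres, all at the 124 mm pitch as expected:

| Bay | x, y (mm) |
|---|---|
| tin | (603.6, 179) |
| block | (590.6, 56) |
| pen | (577.5, -67.5) |
| jar | (564, -191) |

The organiser's own y is turned 6.1° from world y. I'll turn the tool to match the organiser first, then move.

```bash
python3 -m handwheel '[[0,0,1,0,0,0,85],[0,0,1,0,0,0,85],[0,0,1,0,0,0,85],[0,0,1,0,0,0,85],[0,0,1,0,0,0,85],[0,0,1,0,0,0,85],[0,0,1,0,0,0,85],[0,0,1,0,0,0,85]]'
python3 -m handwheel '[[0,0,1,0,0,0,85],[0,0,0.44,0,0,0,85]]'
python3 - <<'E'
from h import *
go([430,300,200],-6)
print(get_obs()["qpos"])
E
```

```text
t: 1.0
ee_pos: [220.0, 584.8, 202.3]
orientation: [2.317, -2.121, 0.0]
wrist_force: [-0.4, -0.5, 0.9]
opening: 85.1
t: 1.2
ee_pos: [219.9, 584.8, 202.3]
orientation: [2.094, -2.341, 0.0]
wrist_force: [0.1, 0.1, 0.7]
opening: 84.9
tcp [219.9 584.8 202.3] shift shares [10.39 -9.61  0.1 ]
 jaw yaw 173.6  tool z [-0.    -0.001 -1.   ]
 turn about tool z, shares of 8deg: -0.04
 level shares [ 0. -0.]
[ 1.46963544e+00  3.84919919e-01  7.49246342e-03 -1.85239164e-04
 -1.19400717e+00 -1.58054564e+00]
```

```bash
python3 -m handwheel '[[0,0,0,1,-0.92,0,85],[0,0,0,1,-0.92,0,85],[0,0,0,1,-0.92,0,85],[0,0,0,1,-0.92,0,85],[0,0,0,1,-0.92,0,85],[0,0,0,1,-0.92,0,85],[0,0,0,1,-0.92,0,85],[0,0,0,1,-0.92,0,85]]'
python3 -m handwheel '[[0,0,0,1,-0.92,0,85],[0,0,0,1,-0.92,0,85],[0,0,0,1,-0.2,0,85],[0,0,0,1,0,0,85],[0,0,0,1,0,0,85]]'
python3 - <<'E'
from h import *
import pickle
c=read_camera("wrist");pickle.dump((c,tool()[0],get_obs()["orientation"]),open("w1.pkl","wb"));cv2.imwrite("pics/w1.png",c["color"]);go([414,-250,200],-6)
E
```

```text
t: 2.0
ee_pos: [382.1, 365.2, 202.6]
orientation: [2.1, -2.337, -0.0]
wrist_force: [0.3, 0.1, -0.8]
opening: 84.6
t: 2.5
ee_pos: [418.9, 235.4, 202.3]
orientation: [2.098, -2.337, -0.0]
wrist_force: [-0.8, 0.5, 0.7]
opening: 85.0
tcp [417.4 232.4 202.3] shift shares [19.2  -1.97  0.13]
 jaw yaw 173.7  tool z [-0.002 -0.002 -1.   ]
 turn about tool z, shares of 8deg: -0.03
 level shares [ 0.01 -0.01]
```

View pics/w1.png

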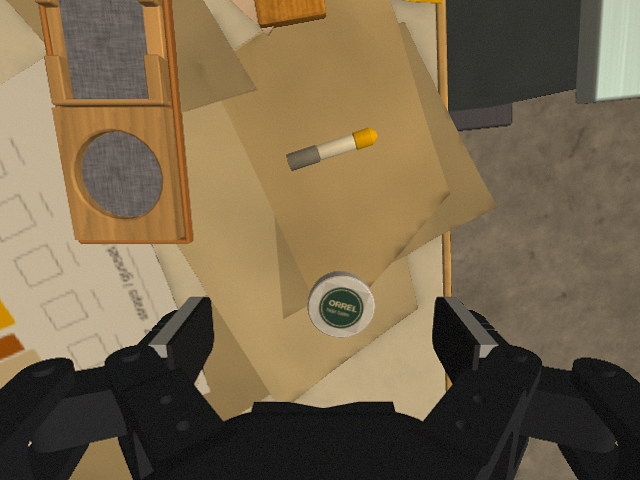

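The wrist view shows the tin's dark oval at about (342,308) and a pen from (288,160) to (377,136). The tin well is centred at about (121,174), and the open fingers frame the bottom of the picture. I'll measure these while moving on to the jar.

```bash
cat >> h.py <<'E'
def near(bl,uv):
    return min(bl,key=lambda k:np.hypot(*(np.array(cv2.minAreaRect(k)[0])-uv)))
def pen(c,uv):
    """centre and axis yaw of the pen nearest pixel uv: grey foot + yellow cap + white barrel against tan"""
    h=cv2.cvtColor(c["color"],cv2.COLOR_BGR2HSV).astype(int)
    m=((h[...,1]>185)&(h[...,2]>150)&(h[...,0]<28))|(h[...,1]<60)
    m=cv2.morphologyEx(m.astype(np.uint8),cv2.MORPH_CLOSE,np.ones((7,7)))
    k=near(blobs(m,150,8000),uv); P=ray(c,k.reshape(-1,2),8.5)[:,:2].astype(np.float32)
    ctr,s,a=cv2.minAreaRect(P); b=cv2.boxPoints((ctr,s,a)); e=[b[1]-b[0],b[2]-b[1]]; e=max(e,key=np.linalg.norm)
    return np.round(ctr,1),np.round(s,1),round(float(np.degrees(np.arctan2(e[1],e[0]))),1)
E
python3 - <<'E'
from h import *
import pickle
c,p,o=pickle.load(open("w1.pkl","rb"))
h=cv2.cvtColor(c["color"],cv2.COLOR_BGR2HSV).astype(int)
print("px",[h[y,x].tolist() for x,y in[(300,158),(335,147),(365,137),(330,170),(342,290),(320,300),(110,170),(90,230)]])
print("penL",pen(c,(333,149)), "click",ray(c,[(289,160),(376,136)],8.5).round(1).tolist())
k=near(blobs((h[...,2]<110)&(h[...,0]>40)&(h[...,0]<95),200),(342,308));(u,v),s,a=cv2.fitEllipse(k);print("oval",u,v,s,ray(c,[(u,v)],29)[0])
k=near(blobs((h[...,1]<50)&(h[...,2]<140),1000),(121,174));(u,v),s,a=cv2.fitEllipse(k);print("tinfloor",u,v,s,ray(c,[(u,v)],15)[0])
E
python3 -m handwheel '[[0,0,0,1,-0.1,0,85],[0,0,0,1,-0.1,0,85],[0,0,0,1,-0.1,0,85],[0,0,0,1,-0.1,0,85],[0,0,0,1,-0.1,0,85],[0,0,0,1,-0.1,0,85],[0,0,0,1,-0.1,0,85],[0,0,0,1,-0.1,0,85]]'
python3 - <<'E'
from h import *
import pickle
c=read_camera("wrist");pickle.dump((c,tool()[0],get_obs()["orientation"]),open("w2.pkl","wb"));cv2.imwrite("pics/w2.png",c["color"])
E
python3 -m handwheel '[[0,0,0,1,-0.1,0,85],[0,0,0,1,-0.1,0,85],[0,0,0,1,-0.1,0,85],[0,0,0,1,-0.1,0,85],[0,0,0,1,-0.1,0,85],[0,0,0,1,-0.1,0,85],[0,0,0,1,-0.1,0,85],[0,0,0,1,-0.1,0,85]]'
python3 - <<'E'
from h import *
import pickle
c=read_camera("wrist");pickle.dump((c,tool()[0],get_obs()["orientation"]),open("w3.pkl","wb"));cv2.imwrite("pics/w3.png",c["color"]);go([414,-307,150],-6)
E
```

```text
px [[17, 82, 115], [19, 78, 213], [20, 255, 219], [19, 130, 173], [32, 78, 91], [25, 45, 126], [11, 30, 93], [15, 152, 156]]
penL (array([371.1, 169.3]), array([21.1, 16. ]), 8.8) click [[446.4, 182.9, 8.5], [361.0, 169.6, 8.5]]
oval 340.77191162109375 307.54888916015625 (39.420562744140625, 42.955257415771484) [411.26200372 333.2432897   29.        ]
tinfloor 121.48240661621094 174.24710083007812 (73.28548431396484, 86.9034194946289) [608.04860695 178.41577135  15.        ]
t: 3.35
ee_pos: [417.2, 34.8, 202.7]
orientation: [-2.099, 2.337, 0.0]
wrist_force: [-0.1, 0.3, -0.2]
opening: 85.2
t: 4.2
ee_pos: [415.8, -166.2, 202.6]
orientation: [-2.099, 2.337, 0.0]
wrist_force: [0.1, -0.0, 0.6]
opening: 85.3
tcp [ 415.9 -168.2  202.5] shift shares [ 5.52 -0.53  2.11]
 jaw yaw 173.8  tool z [-0.001 -0.001 -1.   ]
 turn about tool z, shares of 8deg: -0.03
 level shares [ 0.   -0.01]
```

View pics/w2.png

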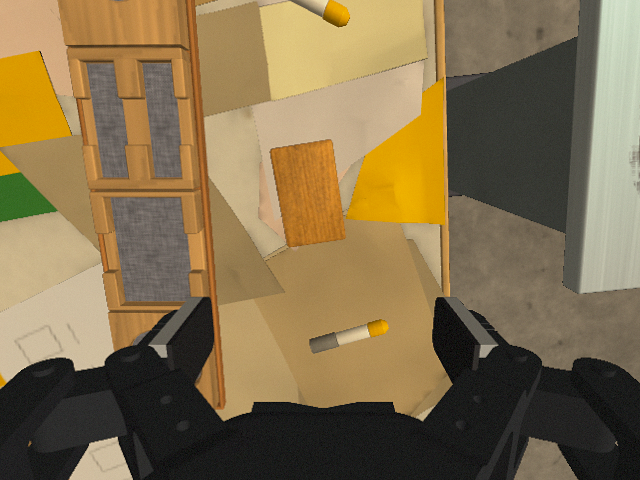

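View pics/w3.png

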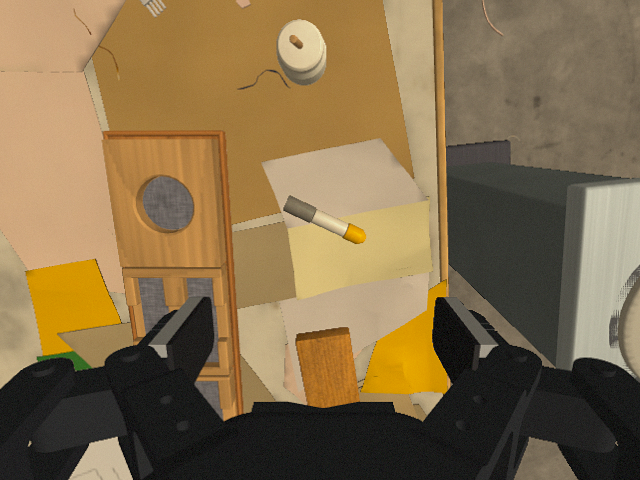

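w2 shows the block with top-face corners at (271,149), (331,140), (344,238) and (287,246), plus the left pen at (312,345)-(388,327). w3 shows the jar cap centred at (300,43) with its body base near (309,72). It also shows the right pen at (286,205)-(364,237) and the jar well at (167,204). Next: convert these, compare with the top camera, and advance to the jar.

```bash
python3 - <<'E'
from h import *
import pickle
w2=pickle.load(open("w2.pkl","rb"))[0];w3=pickle.load(open("w3.pkl","rb"))[0]
def show(n,c,uv,z):
    P=ray(c,uv,z)[:,:2];print(n,P.round(1).tolist(),"mean",P.mean(0).round(1),"d",[round(float(np.linalg.norm(P[i+1]-P[i])),1) for i in range(len(P)-1)]);return P
B=show("block",w2,[(271,149),(331,140),(344,238),(287,246)],20)
for i,j in((0,3),(1,2)): e=B[i]-B[j];print(" long yaw",np.degrees(np.arctan2(e[1],e[0])))
for n,c,uv in(("penL",w2,[(311,345),(388,327)]),("penR",w3,[(286,205),(365,237)])):
    e=np.diff(show(n,c,uv,8.5),axis=0)[0];print(" yaw",np.degrees(np.arctan2(e[1],e[0])))
show("jar cap",w3,[(299,43)],60);show("jar cap diam",w3,[(276,46),(325,44)],60)
for nm,c,z,near_ in(("jarfloor",w3,12,(167,204)),("blockfloor",w2,16,(150,248)),("groove",w2,18,(107,120)),("groove",w2,18,(162,118))):
    h=cv2.cvtColor(c["color"],cv2.COLOR_BGR2HSV).astype(int)
    k=near(blobs((h[...,1]<50)&(h[...,2]<140),1000),near_);ctr,s,a=cv2.minAreaRect(ray(c,k.reshape(-1,2),z)[:,:2].astype(np.float32));print(nm,ctr,s,a)
E
python3 -m handwheel '[[0,0,0,1,0,0,85],[0,0,0,1,0,0,85],[0,0,0,0.8,0,0,85],[0,0,0,0,0,0,85]]'
python3 - <<'E'
from h import *
import pickle
c=read_camera("wrist");pickle.dump((c,tool()[0],get_obs()["orientation"]),open("w4.pkl","wb"));cv2.imwrite("pics/w4.png",c["color"][:, 150:500]);go([414,-307,150],-6)
E
```

```text
block [[459.2, -29.7], [402.8, -31.8], [399.4, 62.8], [456.7, 65.0]] mean [429.5  16.5] d [56.4, 94.7, 57.3]
 long yaw -88.47507802991603
 long yaw -87.95194178232214
penL [[446.7, 184.2], [360.3, 171.2]] mean [403.5 177.7] d [87.4]
 yaw -171.43759444865034
penR [[452.2, -175.3], [376.2, -134.0]] mean [ 414.2 -154.6] d [86.5]
 yaw 151.45720928142842
jar cap [[419.5, -307.4]] mean [ 419.5 -307.4] d []
jar cap diam [[437.5, -307.2], [399.6, -304.5]] mean [ 418.5 -305.8] d [37.9]
jarfloor (568.4912719726562, -190.43328857421875) (50.89955139160156, 48.48418045043945) 83.87741088867188
blockfloor (555.5762329101562, -64.6200942993164) (99.23381042480469, 27.51339340209961) 84.03219604492188
groove (604.4483032226562, -69.93284606933594) (98.86180114746094, 27.51699447631836) 83.97869873046875
groove (554.7654418945312, -64.42964172363281) (98.67991638183594, 27.359861373901367) 84.0322265625
t: 4.65
ee_pos: [408.2, -236.2, 202.3]
orientation: [2.096, -2.34, -0.001]
wrist_force: [0.1, 0.4, -0.1]
opening: 85.4
tcp [ 408.2 -235.4  202.3] shift shares [ 2.82 -0.54  2.09]
 jaw yaw 173.7  tool z [-0.001  0.    -1.   ]
 turn about tool z, shares of 8deg: -0.03
 level shares [0. 0.]
```

View pics/w4.png

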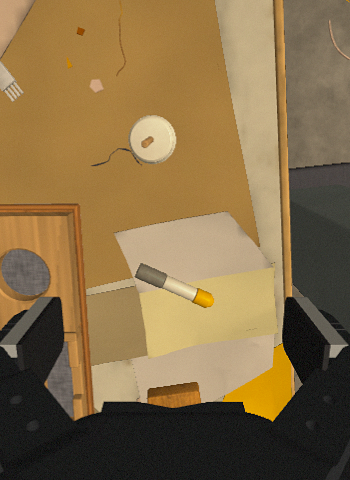

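```bash
python3 - <<'E'
from h import *
import pickle
c=pickle.load(open("w4.pkl","rb"))[0]
print(ray(c,[(303,139),(280,139),(326,139)],60).round(1))
t=read_camera("top");h=cv2.cvtColor(t["color"],cv2.COLOR_BGR2HSV).astype(int)
p=proj(t,[[418,-307,60],[418,-307,0],[411,333,29]]);print(p)
for uv in((427,281),(200,280)):
    k=near(blobs((h[...,1]<55)&(h[...,2]>140),20),uv);print(cv2.minEnclosingCircle(k),cv2.boundingRect(k))
go([418,-307,140])
E
```

```text
[[ 417.1 -306.    60. ]
 [ 435.9 -308.1   60. ]
 [ 398.4 -304.    60. ]]
[[427.84052254 279.85782536]
 [422.92793146 279.19041787]
 [199.28375814 278.63717033]]
((367.5, 467.5434875488281), 11.55439281463623) (366, 456, 4, 24)
((367.5, 467.5434875488281), 11.55439281463623) (366, 456, 4, 24)
tcp [ 408.3 -234.8  202.4] shift shares [ 2.83 -0.7   2.49]
 jaw yaw 173.8  tool z [-0.  0. -1.]
 level shares [0. 0.]
```

```bash
python3 -m handwheel '[[0,0,0,0.95,-0.23,0.6,85],[0,0,0,0.94,-0.23,0.6,85],[0,0,0,0.92,-0.23,0.6,85],[0,0,0,0,0,0.7,85],[0,0,0,0,0,0,85]]'
python3 - <<'E'
from h import *
c=read_camera("wrist");cv2.imwrite("pics/w5.png",c["color"]);go([417.5,-306.5,22])
E
```

```text
t: 5.25
ee_pos: [416.6, -305.3, 137.6]
orientation: [2.097, -2.336, -0.009]
wrist_force: [-0.2, 0.5, -0.5]
opening: 84.9
tcp [ 417.5 -305.7  139.2] shift shares [ 0.04 -0.02  4.69]
 jaw yaw 173.9  tool z [-0.003  0.001 -1.   ]
 level shares [0.02 0.01]
```

View pics/w5.png

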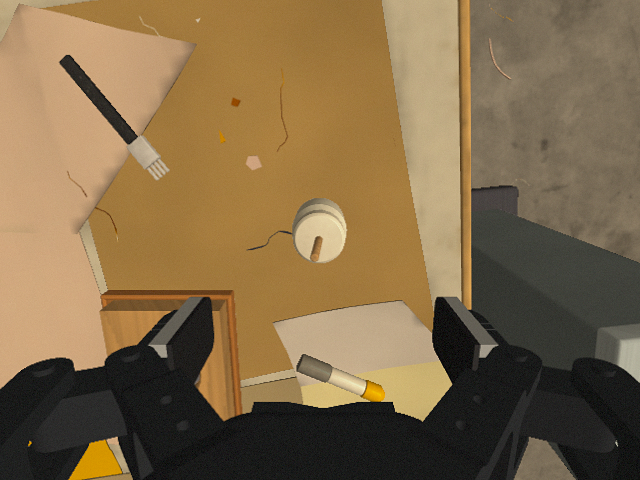

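The jar cap is at (320,233), midway between the fingers at about columns 210 and 435. I'll descend, grip and lift.

```bash
python3 -m handwheel '[[0,0,0,0,0,1,85],[0,0,0,0,0,1,85],[0,0,0,0,0,1,85],[0,0,0,0,0,1,85],[0,0,0,0,0,0.66,85],[0,0,0,0,0,0,85]]'
python3 -m handwheel '[[0,0,0,0,0,0,30],[0,0,0,0,0,0,30],[0,0,0,0,0,0,30],[0,0,0,0,0,0,30],[0,0,0,0,0,0,30],[0,0,0,0,0,0,30],[0,0,0,0,0,0,30],[0,0,0,0,0,0,30]]'
python3 - <<'E'
from h import *
c=read_camera("wrist");cv2.imwrite("pics/w6.png",c["color"][100:,150:500]);go([417.5,-306.5,22])
E
```

```text
t: 5.9
ee_pos: [417.6, -305.4, 22.8]
orientation: [2.1, -2.335, -0.004]
wrist_force: [-0.4, 0.1, -0.2]
opening: 84.7
t: 6.7
ee_pos: [419.2, -307.0, 25.3]
orientation: [-2.099, 2.336, -0.004]
wrist_force: [-1.5, 1.8, 6.0]
opening: 33.9
tcp [ 419.2 -307.    25.3] shift shares [-0.01  0.07  0.13]
 jaw yaw 173.9  tool z [ 0.003 -0.001 -1.   ]
 level shares [-0.02 -0.01]
```

View pics/w6.png

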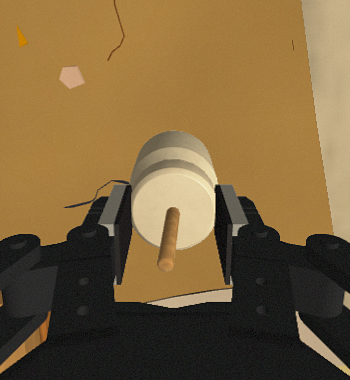

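```bash
python3 - <<'E'
from h import *
c=read_camera("wrist");p,R=tool();print(get_obs()["opening"],get_obs()["wrist_force"].round(1))
off=np.array([150,100])
for z in(0,-10,-19,-30,-40):
    L=[p+R.apply([x,s*18,z]) for x in(-11,11) for s in(-1,1)]
    print("pad z",z,(proj(c,L)-off).round().tolist())
for z,r in((0,21),(46,21),(60,19),(92,0)):
    J=np.array([417.5,-306.5,z]);print("jar",z,(proj(c,[J,J+[r,0,0],J-[r,0,0],J+[0,r,0],J-[0,r,0]])-off).round().tolist())
E
```

```text
33.97704627346295 [-0.9  1.5  6.1]
pad z 0 [[137.0, 200.0], [209.0, 200.0], [136.0, 158.0], [210.0, 158.0]]
pad z -10 [[135.0, 209.0], [211.0, 209.0], [134.0, 165.0], [212.0, 165.0]]
pad z -19 [[133.0, 217.0], [213.0, 217.0], [132.0, 172.0], [214.0, 172.0]]
pad z -30 [[131.0, 229.0], [216.0, 229.0], [129.0, 181.0], [217.0, 181.0]]
pad z -40 [[128.0, 242.0], [218.0, 242.0], [126.0, 190.0], [220.0, 190.0]]
jar 0 [[176.0, 164.0], [139.0, 168.0], [214.0, 160.0], [180.0, 198.0], [172.0, 128.0]]
jar 46 [[177.0, 197.0], [130.0, 202.0], [225.0, 192.0], [182.0, 239.0], [172.0, 152.0]]
jar 60 [[177.0, 211.0], [131.0, 215.0], [224.0, 207.0], [182.0, 252.0], [172.0, 167.0]]
jar 92 [[178.0, 255.0], [178.0, 255.0], [178.0, 255.0], [178.0, 255.0], [178.0, 255.0]]
```

```bash
python3 - <<'E'
from h import *
c=read_camera("wrist");p,R=tool()
for y,zs in((42.5,(0,-13,-20,-30,-40,-50)),(57,(0,-13,-20,-30,-40,-50)),(17,(0,-2,-10,-20,-30)),(31.5,(0,-2,-10,-20,-30))):
    for z in zs: print(y,z,"x=+11,0,-11",[proj(c,[p+R.apply([x,y,z])]).round()[0].tolist() for x in(11,0,-11)])
cv2.imwrite("pics/s1.png",cv2.resize(read_camera("side")["color"][240:380,270:450],None,fx=4,fy=4))
E
```

```text
42.5 0 x=+11,0,-11 [[410.0, 258.0], [409.0, 280.0], [408.0, 300.0]]
42.5 -13 x=+11,0,-11 [[417.0, 267.0], [415.0, 290.0], [414.0, 312.0]]
42.5 -20 x=+11,0,-11 [[421.0, 272.0], [419.0, 296.0], [418.0, 318.0]]
42.5 -30 x=+11,0,-11 [[427.0, 281.0], [425.0, 305.0], [423.0, 329.0]]
42.5 -40 x=+11,0,-11 [[434.0, 290.0], [432.0, 316.0], [430.0, 341.0]]
42.5 -50 x=+11,0,-11 [[442.0, 301.0], [440.0, 329.0], [437.0, 355.0]]
57 0 x=+11,0,-11 [[440.0, 258.0], [438.0, 280.0], [436.0, 300.0]]
57 -13 x=+11,0,-11 [[449.0, 267.0], [447.0, 290.0], [445.0, 312.0]]
57 -20 x=+11,0,-11 [[454.0, 272.0], [452.0, 296.0], [450.0, 318.0]]
57 -30 x=+11,0,-11 [[463.0, 281.0], [460.0, 305.0], [457.0, 329.0]]
57 -40 x=+11,0,-11 [[472.0, 290.0], [469.0, 316.0], [466.0, 341.0]]
57 -50 x=+11,0,-11 [[483.0, 301.0], [479.0, 329.0], [476.0, 355.0]]
17 0 x=+11,0,-11 [[358.0, 258.0], [358.0, 280.0], [357.0, 300.0]]
17 -2 x=+11,0,-11 [[359.0, 260.0], [358.0, 281.0], [357.0, 302.0]]
17 -10 x=+11,0,-11 [[360.0, 265.0], [360.0, 287.0], [359.0, 309.0]]
17 -20 x=+11,0,-11 [[362.0, 272.0], [362.0, 296.0], [361.0, 318.0]]
17 -30 x=+11,0,-11 [[365.0, 281.0], [364.0, 305.0], [363.0, 329.0]]
31.5 0 x=+11,0,-11 [[388.0, 258.0], [387.0, 280.0], [386.0, 300.0]]
31.5 -2 x=+11,0,-11 [[389.0, 260.0], [388.0, 281.0], [387.0, 302.0]]
31.5 -10 x=+11,0,-11 [[392.0, 265.0], [390.0, 287.0], [389.0, 309.0]]
31.5 -20 x=+11,0,-11 [[396.0, 272.0], [394.0, 296.0], [393.0, 318.0]]
31.5 -30 x=+11,0,-11 [[400.0, 281.0], [399.0, 305.0], [397.0, 329.0]]
```

View pics/s1.png

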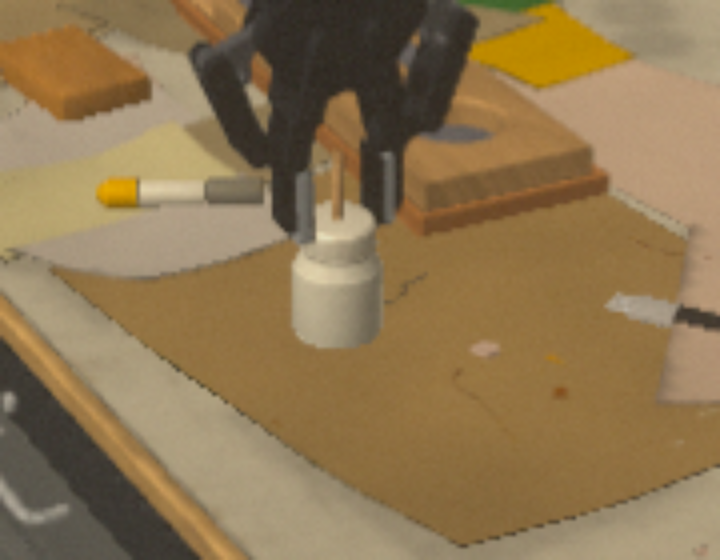

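```bash
python3 - <<'E'
from h import *
c=read_camera("side");p,R=tool();print(p)
f=lambda X:((proj(c,X)-[270,240])*4).round().tolist()
for z in(0,-10,-20,-30): print(z,f([p+R.apply([x,y,z]) for y in(-18,18) for x in(11,-11)]))
for z in(0,46,60,92): print("jar",z,f([[417.5,-306.5,z]]))
print(get_obs())
E
```

```text
[ 419.21169825 -307.01227135   25.3595445 ]
0 [[380.0, 282.0], [359.0, 262.0], [310.0, 299.0], [290.0, 278.0]]
-10 [[380.0, 264.0], [359.0, 243.0], [310.0, 280.0], [290.0, 259.0]]
-20 [[380.0, 245.0], [359.0, 225.0], [309.0, 261.0], [290.0, 241.0]]
-30 [[380.0, 226.0], [359.0, 206.0], [309.0, 242.0], [289.0, 222.0]]
jar 0 [[331.0, 328.0]]
jar 46 [[331.0, 242.0]]
jar 60 [[331.0, 215.0]]
jar 92 [[330.0, 153.0]]
{'t': 6.95, 'qpos': array([-0.31921768,  0.41217672, -0.47306803,  0.00069834, -0.68263555,
        0.21217089]), 'joint_velocities': array([-0.00027048, -0.00107876,  0.00014288,  0.00060717, -0.0010586 ,
       -0.00053115]), 'joint_torque': array([-3.90204582e-01, -3.17768383e+01,  1.18450883e+01,  2.56401010e+00,
        3.02695474e-01,  4.78866335e-03]), 'ee_pos': array([ 419.21169825, -307.01227135,   25.3595445 ]), 'orientation': array([-2.09933635,  2.33574005, -0.00431851]), 'wrist_force': array([-0.13315285,  0.54524114,  5.77605142]), 'wrist_torque': array([0.31856283, 0.18198361, 0.01854526]), 'opening': 34.39316005191098}
```

Both cameras put the fingertips about 30 mm behind the reported TCP (43 mm when open). That means the fingers have closed on the neck of the jar, opening 34 and pushed up 6 N. I'll reopen, go about 28 mm lower in small steps while watching the force, and regrip.

```bash
python3 -m handwheel '[[0,0,0,0,0,0,85],[0,0,0,0,0,0,85],[0,0,0,0,0,0,85],[0,0,0,0,0,0,85],[0,0,0,0,0,0,85],[0,0,0,0,0,0,85]]'
python3 -m handwheel '[[0,0,0,0,0,0.4,85],[0,0,0,0,0,0,85]]'
python3 -m handwheel '[[0,0,0,0,0,0.4,85],[0,0,0,0,0,0,85]]'
python3 - <<'E'
from h import *
c=read_camera("wrist");cv2.imwrite("pics/w7.png",c["color"][100:,100:540]);go([417.5,-306.5,-5])
E
```

```text
t: 7.55
ee_pos: [418.1, -306.5, 23.5]
orientation: [2.099, -2.337, -0.0]
wrist_force: [0.9, 0.3, -0.6]
opening: 85.1
t: 7.75
ee_pos: [417.0, -306.1, 12.2]
orientation: [2.098, -2.337, -0.004]
wrist_force: [-0.7, -0.5, 0.3]
opening: 85.0
t: 7.95
ee_pos: [417.0, -306.1, 2.1]
orientation: [2.098, -2.337, -0.004]
wrist_force: [-0.2, 0.6, -0.6]
opening: 84.9
tcp [ 417.4 -306.3    2.6] shift shares [ 0.01 -0.01  0.31]
 jaw yaw 173.9  tool z [-0.002  0.001 -1.   ]
 level shares [0.02 0.  ]
```

View pics/w7.png

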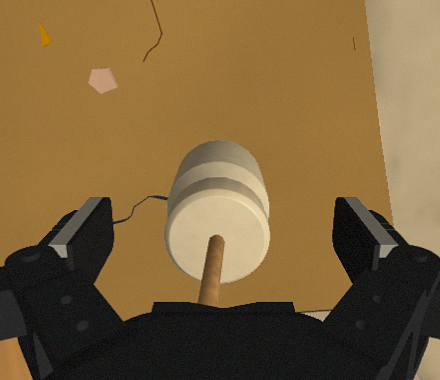

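```bash
python3 -m handwheel '[[0,0,0,0,0,0.16,85],[0,0,0,0,0,0,85]]'
python3 -m handwheel '[[0,0,0,0,0,0,30],[0,0,0,0,0,0,30],[0,0,0,0,0,0,30],[0,0,0,0,0,0,30],[0,0,0,0,0,0,30],[0,0,0,0,0,0,30],[0,0,0,0,0,0,30]]'
python3 -m handwheel '[[0,0,0,0,0,-0.5,30],[0,0,0,0,0,-1,30],[0,0,0,0,0,-1,30],[0,0,0,0,0,0,30]]'
python3 - <<'E'
from h import *
c=read_camera("side");cv2.imwrite("pics/s2.png",cv2.resize(c["color"][220:360,270:450],None,fx=3,fy=3))
p,R=tool();print(get_obs()["opening"],get_obs()["wrist_force"].round(1));go([564.6,-191,90])
print([(3*(proj(c,[p+R.apply([11,y,z]) for y in(-21,21)])-[270,220])).round().tolist() for z in(0,-20,-30,-40)])
E
```

```text
t: 8.2
ee_pos: [417.9, -306.5, -0.8]
orientation: [2.099, -2.337, -0.001]
wrist_force: [0.1, -0.6, 0.2]
opening: 84.9
t: 8.9
ee_pos: [418.5, -306.7, 0.4]
orientation: [-2.1, 2.337, -0.001]
wrist_force: [-0.2, 2.2, 5.7]
opening: 37.8
t: 9.3
ee_pos: [420.5, -307.6, 65.3]
orientation: [-2.098, 2.334, -0.011]
wrist_force: [0.5, -0.5, -0.4]
opening: 37.7
37.60482257740048 [-0.1  1.2 -0.8]
tcp [ 419.2 -306.9   63.5] shift shares [-5.23 -5.29 -1.04]
 jaw yaw 173.9  tool z [ 0.004 -0.001 -1.   ]
 level shares [-0.03 -0.01]
[[[289.0, 216.0], [227.0, 230.0]], [[289.0, 187.0], [227.0, 201.0]], [[289.0, 172.0], [226.0, 186.0]], [[289.0, 158.0], [226.0, 171.0]]]
```

View pics/s2.png

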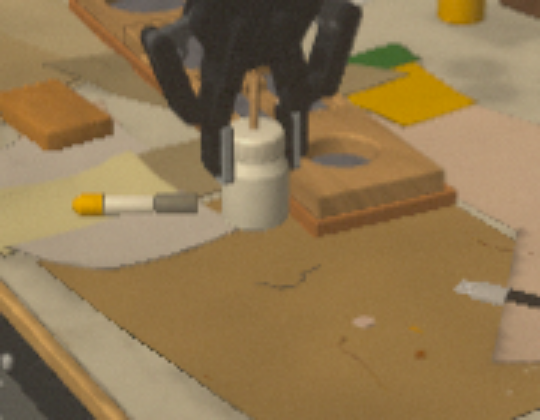

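The jar is gripped on its body and lifted, with its base at about (355,296) in the side picture. Opening reads about 4 mm under the true width. Now over to its well.

```bash
python3 -m handwheel '[[0,0,0,-0.6,-0.6,-0.5,30],[0,0,0,-0.8,-0.8,-0.5,30],[0,0,0,-0.8,-0.8,0,30],[0,0,0,-0.8,-0.8,0,30],[0,0,0,-0.8,-0.8,0,30],[0,0,0,-0.8,-0.8,0,30],[0,0,0,-0.63,-0.69,0,30],[0,0,0,0,0,0,30]]'
python3 - <<'E'
from h import *
go([564.6,-191,40])
E
```

```text
t: 10.15
ee_pos: [565.0, -189.0, 85.3]
orientation: [2.102, -2.334, -0.002]
wrist_force: [-1.4, 1.0, -0.1]
opening: 37.8
tcp [ 565.  -189.    85.3] shift shares [0.08 0.01 1.81]
 jaw yaw 174.0  tool z [-0.001  0.    -1.   ]
 level shares [0.01 0.  ]
```

```bash
python3 -m handwheel '[[0,0,0,0.08,0,0.9,30],[0,0,0,0,0,0.9,30],[0,0,0,0,0,0,30]]'
python3 - <<'E'
from h import *
c=read_camera("wrist");cv2.imwrite("pics/w8.png",c["color"][60:,60:580]);go([564.6,-191,14])
t=read_camera("top");cv2.imwrite("pics/t8.png",cv2.resize(t["color"][195:260,340:440],None,fx=4,fy=4))
E
```

```text
t: 10.45
ee_pos: [559.2, -192.4, 37.8]
orientation: [2.094, -2.334, -0.012]
wrist_force: [-0.3, 0.1, -1.8]
opening: 38.2
tcp [ 561.  -192.8   39.9] shift shares [-0.09 -0.14  1.03]
 jaw yaw 173.8  tool z [-0.006  0.001 -1.   ]
 level shares [ 0.04 -0.  ]
```

View pics/w8.png

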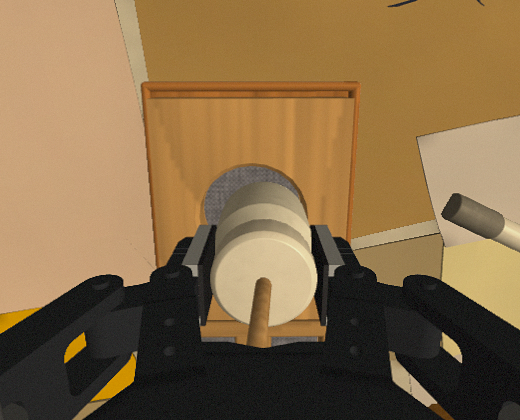

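The jar hangs straight above the well, whose rim is centred at about (255,205) in the crop. I have 3 pictures left, so I'll use numbers from here. I'll settle, then descend slowly.

```bash
python3 -m handwheel '[[0,0,0,0,0,0,30],[0,0,0,0,0,0,30]]'
python3 - <<'E'
from h import *
go([564.6,-191,14]); c=read_camera("wrist"); print(get_obs()["ee_pos"])
# rim of well vs wood: floor mask extents in crop
E
```

```text
t: 10.75
ee_pos: [564.1, -192.9, 43.3]
orientation: [-2.098, 2.336, -0.003]
wrist_force: [0.2, -0.0, -1.0]
opening: 37.5
tcp [ 564.1 -192.9   43.3] shift shares [-0.08 -0.01  1.17]
 jaw yaw 173.9  tool z [ 0.002 -0.    -1.   ]
 level shares [-0.02 -0.  ]
[ 563.99824807 -192.84119954   43.26429499]
```

```bash
python3 -m handwheel '[[0,0,0,-0.08,-0.02,0.25,30],[0,0,0,0,0,0.3,30],[0,0,0,0,0,0.3,30],[0,0,0,0,0,0.2,30],[0,0,0,0,0,0,30],[0,0,0,0,0,0,30]]'
python3 -m handwheel '[[0,0,0,0,0,0.1,30],[0,0,0,0,0,0,30]]'
python3 -m handwheel '[[0,0,0,0,0,0.08,30],[0,0,0,0,0,0,30]]'
```

```text
t: 11.4
ee_pos: [564.1, -190.8, 15.6]
orientation: [2.099, -2.337, -0.0]
wrist_force: [0.1, 0.3, -0.8]
opening: 37.7
t: 11.6
ee_pos: [564.0, -190.7, 13.3]
orientation: [-2.099, 2.337, 0.0]
wrist_force: [0.3, 0.4, -0.3]
opening: 37.8
t: 11.8
ee_pos: [564.5, -190.8, 12.5]
orientation: [-2.1, 2.336, -0.001]
wrist_force: [-1.5, 1.2, 4.8]
opening: 37.8
```

The jar is on the well floor: contact at TCP 12.5, expected about 12.4. I'll release, retreat upward and travel to the tin.

```bash
python3 -m handwheel '[[0,0,0,0,0,0,85],[0,0,0,0,0,0,85],[0,0,0,0,0,0,85],[0,0,0,0,0,0,85],[0,0,0,0,0,-0.5,85],[0,0,0,0,0,-1,85],[0,0,0,0,0,-1,85],[0,0,0,0,0,-1,85]]'
python3 -m handwheel '[[0,0,0,0,0,-1,85],[0,0,0,0,0,-1,85],[0,0,0,-0.5,0.2,0,85],[0,0,0,-1,0.41,0,85],[0,0,0,-1,0.41,0,85],[0,0,0,-1,0.41,0,85],[0,0,0,-1,0.41,0,85],[0,0,0,-1,0.41,0,85]]'
python3 -m handwheel '[[0,0,0,-1,0.41,0,85],[0,0,0,-1,0.41,0,85],[0,0,0,-1,0.41,0,85],[0,0,0,-1,0.41,0,85],[0,0,0,-1,0.41,0,85],[0,0,0,-1,0.41,0,85],[0,0,0,-1,0.41,0,85],[0,0,0,-1,0.41,0,85]]'
python3 - <<'E'
from h import *
go([410,332.5,120])
c=read_camera("top");h=cv2.cvtColor(c["color"],cv2.COLOR_BGR2HSV).astype(int)
# jar check in top view: bright blob near the jar well
q=proj(c,[[564.6,-191,72],[564.6,-191,12]]);print(q.round(1))
m=(h[...,2]>150)&(h[...,1]<90)
for k in blobs(m,20,600):
    x,y,w,hh=cv2.boundingRect(k)
    if 370<x<405 and 205<y<245: print(x+w/2,y+hh/2,w,hh)
E
```

```text
t: 12.6
ee_pos: [564.2, -190.8, 100.7]
orientation: [-2.099, 2.337, -0.001]
wrist_force: [0.3, -1.0, 0.5]
opening: 84.8
t: 13.4
ee_pos: [521.9, -46.8, 149.0]
orientation: [2.099, -2.337, -0.0]
wrist_force: [0.2, -0.0, 0.4]
opening: 85.1
t: 14.2
ee_pos: [461.7, 160.6, 149.0]
orientation: [2.1, -2.337, -0.0]
wrist_force: [0.3, -0.2, -0.4]
opening: 85.1
tcp [461.7 160.6 149. ] shift shares [-6.62  2.79  1.16]
 jaw yaw 173.9  tool z [-0.  0. -1.]
 level shares [0. 0.]
[[386.5 225.8]
 [383.5 227.7]]
386.5 228.5 11 11
```

```bash
python3 -m handwheel '[[0,0,0,-1,0.41,0,85],[0,0,0,-1,0.41,0,85],[0,0,0,-1,0.41,0,85],[0,0,0,-1,0.41,0.3,85],[0,0,0,-1,0.41,0.3,85],[0,0,0,-1,0.41,0.3,85],[0,0,0,-0.3,0.2,0.3,85],[0,0,0,0,0,0,85]]'
python3 -m handwheel '[[0,0,0,0,0,0,85]]'
python3 - <<'E'
from h import *
c=read_camera("wrist");h=cv2.cvtColor(c["color"],cv2.COLOR_BGR2HSV).astype(int)
q=proj(c,[[410,332.5,29]])[0];print("expected",q)
for k in blobs((h[...,2]<120)&(h[...,0]>30)&(h[...,0]<100)&(h[...,1]>50),300):
    if len(k)<5: continue
    (u,v),s,a=cv2.fitEllipse(k)
    if abs(u-q[0])<60 and abs(v-q[1])<60: print("oval",u,v,s,ray(c,[(u,v)],29)[0].round(1))
m=((h[...,1]<70)&(h[...,2]>95)).astype(np.uint8); 
for k in blobs(m,1500):
    x,y,w,hh=cv2.boundingRect(k)
    if x<q[0]<x+w and y<q[1]<y+hh: print("tin box",x,y,w,hh,ray(c,[(x,y+hh*.6),(x+w,y+hh*.6)],29).round(1).tolist())
go([410,332.5,-28])
E
```

```text
t: 15.05
ee_pos: [412.1, 323.2, 117.7]
orientation: [2.099, -2.333, 0.0]
wrist_force: [-0.1, -0.5, -0.1]
opening: 84.9
t: 15.15
ee_pos: [413.2, 322.6, 118.8]
orientation: [2.099, -2.336, 0.0]
wrist_force: [-0.4, -0.9, -0.2]
opening: 85.1
expected [328.81462222 248.16168993]
oval 327.3517761230469 249.1258544921875 (57.04199981689453, 59.422847747802734) [411.1 333.1  29. ]
tin box 282 201 92 91 [[445.1, 334.5, 29.0], [377.3, 341.8, 29.0]]
tcp [413.5 322.5 119.1] shift shares [-0.38  0.18  5.88]
 jaw yaw 173.8  tool z [-0. -0. -1.]
 level shares [-0. -0.]
```

The tin is at (411.1, 333), lid about 68 mm across as given. I'll align, descend to TCP z -22 (tips at about 17) and grip the lid.

```bash
python3 -m handwheel '[[0,0,0,-0.41,0.13,0.5,85],[0,0,0,0,0,1,85],[0,0,0,0,0,1,85],[0,0,0,0,0,1,85],[0,0,0,0,0,1,85],[0,0,0,0,0,0.8,85],[0,0,0,0,0,0,85],[0,0,0,0,0,0,85]]'
python3 -m handwheel '[[0,0,0,0,0,0.33,85],[0,0,0,0,0,0,85],[0,0,0,0,0,0,85]]'
python3 - <<'E'
from h import *
go([411.1,333,-22]);print(get_obs()["wrist_force"].round(1))
E
```

```text
t: 16.0
ee_pos: [411.5, 333.8, -13.7]
orientation: [2.099, -2.337, 0.001]
wrist_force: [0.8, 0.5, 0.6]
opening: 85.1
t: 16.3
ee_pos: [411.5, 334.1, -21.4]
orientation: [-2.099, 2.336, 0.0]
wrist_force: [0.7, 0.1, 1.0]
opening: 85.0
tcp [411.5 334.1 -21.4] shift shares [0.04 0.01 0.02]
 jaw yaw 173.9  tool z [ 0.001  0.001 -1.   ]
 level shares [-0.    0.01]
[0.7 0.1 1. ]
```

```bash
python3 -m handwheel '[[0,0,0,0.04,0,0,55],[0,0,0,0,0,0,55],[0,0,0,0,0,0,55],[0,0,0,0,0,0,55],[0,0,0,0,0,0,55]]'
python3 -m handwheel '[[0,0,0,0,0,-0.4,55],[0,0,0,0,0,-0.8,55],[0,0,0,0,0,-1,55],[0,0,0,0,0,-1,55],[0,0,0,0,0,0,55],[0,0,0,0,0,0,55]]'
python3 - <<'E'
from h import *
c=read_camera("wrist");cv2.imwrite("pics/w9.png",c["color"]);go([604,179,75]);print(get_obs()["wrist_force"].round(1))
E
```

```text
t: 16.8
ee_pos: [411.4, 333.1, -20.7]
orientation: [-2.099, 2.336, 0.0]
wrist_force: [0.7, -1.6, 5.2]
opening: 66.6
t: 17.4
ee_pos: [411.1, 333.0, 58.9]
orientation: [-2.098, 2.336, 0.001]
wrist_force: [-1.3, -0.0, -1.1]
opening: 66.7
tcp [410.7 332.4  58. ] shift shares [ 5.27 -8.34 -0.69]
 jaw yaw 173.8  tool z [-0.001 -0.    -1.   ]
 level shares [ 0. -0.]
[ 0.7 -0.3 -1.9]
```

View pics/w9.png

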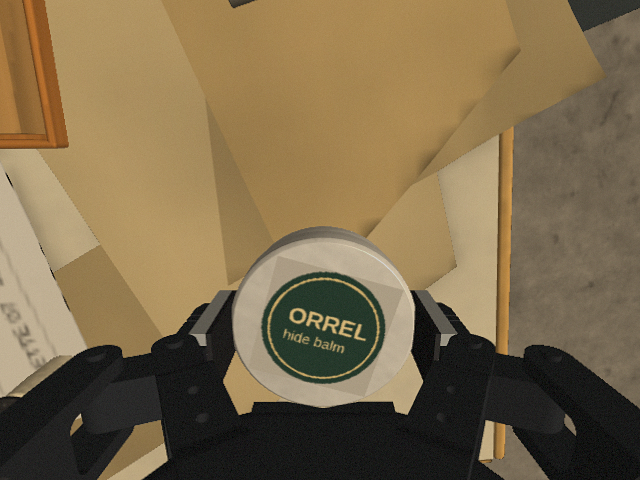

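The tin is held level, lid centred at (323,320) between the pads, and its underside is 20.7 mm above the TCP. Next, over to the large well.

```bash
python3 -m handwheel '[[0,0,0,0.3,-0.45,0,55],[0,0,0,0.6,-1,0,55],[0,0,0,0.6,-1,0,55],[0,0,0,0.6,-1,0,55],[0,0,0,0.6,-1,0,55],[0,0,0,0.6,-1,0,55],[0,0,0,0.6,-1,0,55],[0,0,0,0.6,-0.9,0,55]]'
python3 -m handwheel '[[0,0,0,0.6,-0.8,0,55],[0,0,0,0.17,-0.19,0,55],[0,0,0,0,0,0,55],[0,0,0,0,0,0,55],[0,0,0,0,0,0,55]]'
python3 - <<'E'
from h import *
go([604,179,-5.7])
E
```

```text
t: 18.25
ee_pos: [582.5, 199.3, 56.5]
orientation: [2.097, -2.336, -0.001]
wrist_force: [-0.5, 0.5, -0.8]
opening: 66.7
t: 18.75
ee_pos: [603.6, 180.1, 57.9]
orientation: [2.1, -2.335, -0.0]
wrist_force: [-0.1, 0.2, -0.6]
opening: 67.0
tcp [603.6 180.1  57.9] shift shares [ 0.04 -0.02  2.54]
 jaw yaw 173.9  tool z [-0.001 -0.    -1.   ]
 level shares [ 0. -0.]
```

```bash
python3 -m handwheel '[[0,0,0,0.04,0,0.5,55],[0,0,0,0,0,0.7,55],[0,0,0,0,0,0.5,55],[0,0,0,0,0,0.4,55],[0,0,0,0,0,0.3,55],[0,0,0,0,0,0,55],[0,0,0,0,0,0,55]]'
python3 -m handwheel '[[0,0,0,0,0,0.1,55],[0,0,0,0,0,0,55]]'
```

```text
t: 19.45
ee_pos: [604.6, 178.7, -1.7]
orientation: [-2.099, 2.337, -0.0]
wrist_force: [0.8, 0.5, -1.4]
opening: 66.9
t: 19.65
ee_pos: [604.4, 178.6, -4.1]
orientation: [-2.099, 2.337, -0.0]
wrist_force: [-0.2, 0.6, -1.6]
opening: 66.8
```

```bash
python3 -m handwheel '[[0,0,0,0,0,0.08,55],[0,0,0,0,0,0,55]]'
python3 -m handwheel '[[0,0,0,0,0,0,85],[0,0,0,0,0,0,85],[0,0,0,0,0,0,85],[0,0,0,0,0,-0.5,85],[0,0,0,0,0,-1,85],[0,0,0,0,0,-1,85],[0,0,0,0,0,-1,85],[0,0,0,0,0,-1,85]]'
python3 - <<'E'
from h import *
c=read_camera("wrist");h=cv2.cvtColor(c["color"],cv2.COLOR_BGR2HSV).astype(int)
q=proj(c,[[604,179,44]])[0];print("expected",q)
for k in blobs((h[...,2]<120)&(h[...,0]>30)&(h[...,0]<100)&(h[...,1]>50),300):
    (u,v),s,a=cv2.fitEllipse(k)
    if abs(u-q[0])<80 and abs(v-q[1])<80: print("oval",u,v,s,ray(c,[(u,v)],44)[0].round(1), "long-axis px->mm at z44 / z57",[np.ptp(ray(c,k.reshape(-1,2),z)[:,0]).round(1) for z in(44,50,57)])
go([429.5,16.5,100],-1.8)
E
```

```text
t: 19.85
ee_pos: [604.8, 178.8, -5.6]
orientation: [-2.099, 2.336, -0.001]
wrist_force: [-0.6, 0.1, 2.6]
opening: 66.6
t: 20.65
ee_pos: [604.4, 178.6, 108.2]
orientation: [-2.099, 2.336, -0.001]
wrist_force: [0.3, 0.7, 0.3]
opening: 85.1
expected [323.92528796 245.38703537]
oval 322.5705871582031 245.17990112304688 (63.92673873901367, 66.31444549560547) [604.9 178.8  44. ] long-axis px->mm at z44 / z57 [np.float64(44.7), np.float64(43.6), np.float64(42.3)]
tcp [607.3 179.6 113.3] shift shares [7.24 6.39 0.44]
 jaw yaw 173.9  tool z [ 0.009  0.003 -1.   ]
 turn about tool z, shares of 8deg: -0.53
 level shares [-0.06  0.03]
```

The tin seated (contact at -5.6, expected -5.7) with the lid at (604.9,178.8). On to the block.

```bash
python3 -m handwheel '[[0,0,0,0.6,0.5,0,85],[0,0,0,1,0.9,0,85],[0,0,0,1,0.9,0,85],[0,0,0,1,0.9,0,85],[0,0,0,1,0.9,0,85],[0,0,0,1,0.9,0,85],[0,0,0,1,0.9,0,85],[0,0,0,0.6,0.5,0,85]]'
python3 -m handwheel '[[0,0,0,0,0,0,85],[0,0,0,0,0,0,85]]'
python3 - <<'E'
from h import *
c=read_camera("wrist");h=cv2.cvtColor(c["color"],cv2.COLOR_BGR2HSV).astype(int)
q=proj(c,[[429.5,16.5,20]])[0].round().astype(int);print("exp",q,h[q[1],q[0]])
m=(h[...,0]<16)&(h[...,1]>150)&(h[...,2]>90)
m=cv2.morphologyEx(m.astype(np.uint8),cv2.MORPH_CLOSE,np.ones((5,5)))
m=cv2.morphologyEx(m,cv2.MORPH_OPEN,np.ones((5,5)))
for k in blobs(m,3000):
    if cv2.pointPolygonTest(k,(int(q[0]),int(q[1])),False)>=0:
        ctr,s,a=cv2.minAreaRect(ray(c,k.reshape(-1,2),20)[:,:2].astype(np.float32));print("block",ctr,s,a)
        print(cv2.boundingRect(k))
go([429.5,16.5,-26],1.8)
E
```

```text
t: 21.5
ee_pos: [423.8, 15.3, 106.6]
orientation: [-2.098, 2.338, 0.0]
wrist_force: [-0.1, -0.1, 0.5]
opening: 85.1
t: 21.7
ee_pos: [426.8, 16.9, 107.0]
orientation: [-2.098, 2.335, -0.002]
wrist_force: [0.6, 0.7, 0.2]
opening: 85.2
exp [320 236] [ 15 206 168]
tcp [427.1  17.2 106.8] shift shares [ 0.02 -0.09  5.31]
 jaw yaw 173.9  tool z [ 0.002  0.001 -1.   ]
 turn about tool z, shares of 8deg: -0.99
 level shares [-0.01  0.01]
```

```bash
cat >> h.py <<'E'
def block(c,xy,z):
    h=cv2.cvtColor(c["color"],cv2.COLOR_BGR2HSV).astype(int)
    q=proj(c,[[*xy,z]])[0].round().astype(int)
    for lim in((18,175),(17,175),(18,190),(17,160)):
        m=((h[...,0]<=lim[0])&(h[...,1]>lim[1])&(h[...,2]>90)).astype(np.uint8)
        m=cv2.morphologyEx(cv2.morphologyEx(m,cv2.MORPH_CLOSE,np.ones((5,5))),cv2.MORPH_OPEN,np.ones((9,9)))
        for k in blobs(m,3000):
            if cv2.pointPolygonTest(k,(int(q[0]),int(q[1])),False)>=0:
                print("block",lim,[np.round(v,1) for v in cv2.minAreaRect(ray(c,k.reshape(-1,2),z)[:,:2].astype(np.float32))])
E
python3 - <<'E'
from h import *
block(read_camera("wrist"),(429.5,16.5),20)
E
```

```text
block (18, 175) [array([429.3,  16.1]), array([58.6, 97. ]), np.float64(2.7)]
block (17, 175) [array([429.3,  16.1]), array([58.6, 97. ]), np.float64(2.7)]
block (18, 190) [array([429.3,  16. ]), array([58.6, 96.8]), np.float64(2.7)]
block (17, 160) [array([429.3,  16. ]), array([58.7, 97. ]), np.float64(2.7)]
```

Block measured 58.6 x 97 at (429.3,16.1), short axis at 2.7°. I'll turn -1.1 shares, descend to -30 and grip.

```bash
python3 -m handwheel '[[0,0,-0.6,0,0,0,85],[0,0,-0.5,0,0,0.3,85],[0,0,0,0.04,-0.09,1,85],[0,0,0,0,0,1,85],[0,0,0,0,0,1,85],[0,0,0,0,0,1,85],[0,0,0,0,0,0.8,85],[0,0,0,0,0,0,85]]'
python3 -m handwheel '[[0,0,0,0,0,0,85],[0,0,0,0,0,0,85]]'
python3 - <<'E'
from h import *
go([429.3,16.1,-30],2.7);print(get_obs()["wrist_force"].round(1))
E
```

```text
t: 22.6
ee_pos: [427.2, 15.7, -23.7]
orientation: [2.269, -2.165, -0.004]
wrist_force: [-0.4, -0.3, 0.4]
opening: 85.1
t: 22.8
ee_pos: [429.5, 16.4, -20.5]
orientation: [-2.272, 2.167, -0.002]
wrist_force: [0.7, 0.4, 0.4]
opening: 85.1
tcp [429.5  16.4 -20.5] shift shares [0.01 0.01 0.38]
 jaw yaw -177.3  tool z [ 0.002  0.001 -1.   ]
 turn about tool z, shares of 8deg: 0.00
 level shares [-0.02  0.  ]
[0.7 0.4 0.4]
```

```bash
python3 -m handwheel '[[0,0,0,0,0,0.38,85],[0,0,0,0,0,0,85],[0,0,0,0,0,0,85]]'
python3 -m handwheel '[[0,0,0,0,0,0,45],[0,0,0,0,0,0,45],[0,0,0,0,0,0,45],[0,0,0,0,0,0,45],[0,0,0,0,0,0,45],[0,0,0,0,0,0,45]]'
```

```text
t: 23.1
ee_pos: [428.2, 15.8, -30.8]
orientation: [-2.273, 2.169, -0.0]
wrist_force: [0.1, 0.0, 0.4]
opening: 85.1
t: 23.7
ee_pos: [428.7, 15.9, -30.3]
orientation: [-2.272, 2.168, -0.001]
wrist_force: [-0.8, 0.4, 4.7]
opening: 58.3
```

```bash
python3 -m handwheel '[[0,0,0,0,0,-0.4,45],[0,0,0,0,0,-1,45],[0,0,0.5,0,0,-1,45],[0,0,0.6,0,0,0,45],[0,0,0,0,0,0,45],[0,0,0,0,0,0,45]]'
python3 - <<'E'
from h import *
go([591,56,30],-6.1);print(get_obs()["wrist_force"].round(1),get_obs()["opening"])
block(read_camera("wrist"),tool()[0][:2],tool()[0][2]+50)
E
```

```text
t: 24.3
ee_pos: [427.9, 15.7, 29.2]
orientation: [2.101, -2.335, -0.0]
wrist_force: [-0.2, -0.1, -0.7]
opening: 58.9
tcp [427.9  15.7  29.2] shift shares [-2.29 -6.32 -0.03]
 jaw yaw 174.0  tool z [-0. -0. -1.]
 turn about tool z, shares of 8deg: 0.01
 level shares [ 0. -0.]
[-0.2 -0.1 -0.7] 58.88614684426111
block (18, 175) [array([427.1,   7.7]), array([83. , 58.7]), np.float64(84.0)]
block (17, 175) [array([427.1,   7.7]), array([83. , 58.7]), np.float64(84.0)]
block (18, 190) [array([427.1,   7.7]), array([83. , 58.6]), np.float64(84.0)]
block (17, 160) [array([427.1,   7.7]), array([83. , 58.8]), np.float64(84.0)]
```

The block is held level at 84°, matching the organiser, and centred in the grip. Moving over the pocket.

```bash
python3 -m handwheel '[[0,0,0,-0.2,-0.5,0,45],[0,0,0,-0.35,-0.95,0,45],[0,0,0,-0.35,-0.95,0,45],[0,0,0,-0.35,-0.95,0,45],[0,0,0,-0.35,-0.95,0,45],[0,0,0,-0.35,-0.95,0,45],[0,0,0,-0.34,-0.87,0,45],[0,0,0,0,-0.2,0,45]]'
python3 -m handwheel '[[0,0,0,0,0,0,45],[0,0,0,0,0,0,45],[0,0,0,0,0,0,45]]'
python3 - <<'E'
from h import *
go([591,56,-14.3],-6.1)
E
```

```text
t: 25.15
ee_pos: [593.4, 56.4, 28.0]
orientation: [2.101, -2.335, 0.001]
wrist_force: [0.1, -0.2, -0.5]
opening: 58.6
t: 25.45
ee_pos: [590.2, 55.5, 28.9]
orientation: [2.099, -2.336, -0.001]
wrist_force: [0.2, -0.7, -0.1]
opening: 58.8
tcp [590.2  55.5  28.9] shift shares [-0.03 -0.03  1.73]
 jaw yaw 173.9  tool z [-0.001 -0.    -1.   ]
 turn about tool z, shares of 8deg: -0.00
 level shares [ 0.01 -0.  ]
```

```bash
python3 -m handwheel '[[0,0,0,-0.03,-0.03,0.3,45],[0,0,0,0,0,0.4,45],[0,0,0,0,0,0.4,45],[0,0,0,0,0,0.3,45],[0,0,0,0,0,0.2,45],[0,0,0,0,0,0,45],[0,0,0,0,0,0,45]]'
python3 -m handwheel '[[0,0,0,0,0,0.07,45],[0,0,0,0,0,0,45]]'
python3 -m handwheel '[[0,0,0,0,0,0.06,45],[0,0,0,0,0,0,45]]'
```

```text
t: 26.15
ee_pos: [592.5, 56.5, -10.9]
orientation: [2.1, -2.337, 0.0]
wrist_force: [-0.6, 0.5, -0.6]
opening: 58.6
t: 26.35
ee_pos: [592.4, 56.6, -12.5]
orientation: [-2.099, 2.337, -0.0]
wrist_force: [-0.5, -0.1, -0.6]
opening: 58.5
t: 26.55
ee_pos: [592.3, 56.5, -14.1]
orientation: [-2.099, 2.337, -0.0]
wrist_force: [0.5, 0.4, -0.9]
opening: 58.3
```

The block underside is within 0.2 mm of the pocket floor. I'll release, go up and travel to the left pen.

```bash
python3 -m handwheel '[[0,0,0,0,0,0,72],[0,0,0,0,0,0,72],[0,0,0,0,0,0,72],[0,0,0,0,0,-0.3,72],[0,0,0,0,0,-1,72],[0,0,0,0,0,-1,72],[0,0,0,0,0,-1,72],[0,0,0,0,0,-1,72]]'
python3 -m handwheel '[[0,0,0,0,0,-1,72],[0,0,0,0,0,0,72],[0,0,0,0,0,0,72]]'
python3 - <<'E'
from h import *
block(read_camera("wrist"),(591,56),36)
go([403.5,177.7,105])
E
```

```text
t: 27.35
ee_pos: [592.3, 56.5, 95.1]
orientation: [-2.099, 2.337, -0.0]
wrist_force: [0.2, 0.1, -1.0]
opening: 71.9
t: 27.65
ee_pos: [592.4, 56.7, 119.3]
orientation: [-2.098, 2.336, -0.001]
wrist_force: [-0.4, 0.0, -0.7]
opening: 71.9
block (18, 175) [array([592.4,  56.8]), array([97.8, 58.7]), np.float64(83.9)]
block (17, 175) [array([592.4,  56.8]), array([97.8, 58.7]), np.float64(83.9)]
block (18, 190) [array([592.4,  56.7]), array([96.3, 58.6]), np.float64(83.9)]
block (17, 160) [array([591.5,  49.4]), array([285. , 103.8]), np.float64(83.9)]
tcp [591.8  56.4 118.2] shift shares [-4.01  8.01  0.53]
 jaw yaw 173.8  tool z [-0.001  0.    -1.   ]
 level shares [0. 0.]
```

The block is seated: it measures 97.8 x 58.7 at z = 36, centred at (592.4,56.8). Next, the left pen.

```bash
python3 -m handwheel '[[0,0,0,-0.25,0.5,0,60],[0,0,0,-0.5,1,0,60],[0,0,0,-0.5,1,0,60],[0,0,0,-0.5,1,0,60],[0,0,0,-0.5,1,0,60],[0,0,0,-0.5,1,0,60],[0,0,0,-0.5,1,0,60],[0,0,0,-0.5,1,0,60]]'
python3 -m handwheel '[[0,0,1,-0.26,0.51,0,60],[0,0,1,0,0,0,60],[0,0,1,0,0,0,60],[0,0,1,0,0,0,60],[0,0,1,0,0,0,60],[0,0,1,0,0,0,60],[0,0,1,0,0,0,60],[0,0,1,0,0,0,60]]'
python3 -m handwheel '[[0,0,1,0,0,0,60],[0,0,0.4,0,0,0,60],[0,0,0,0,0,0,60],[0,0,0,0,0,0,60]]'
cat >> h.py <<'E'
def pen2(c,xy,z=8.5,r=70):
    """ends of the pen: yellow cap blob and grey foot blob near xy; gives cap outline, foot outline, rect of both"""
    h=cv2.cvtColor(c["color"],cv2.COLOR_BGR2HSV).astype(int)
    q=proj(c,[[*xy,z]])[0]; s=np.linalg.norm(proj(c,[[xy[0]+50,xy[1],z]])[0]-q)/50
    yy,xx=np.mgrid[:480,:640]; near_=np.hypot(xx-q[0],yy-q[1])<s*60
    out={}
    for n,m in(("cap",(h[...,1]>215)&(h[...,2]>120)&(h[...,0]>13)&(h[...,0]<28)),("foot",(h[...,1]<95)&(h[...,2]>60)&(h[...,2]<140))):
        b=[k for k in blobs(cv2.morphologyEx((m&near_).astype(np.uint8),cv2.MORPH_OPEN,np.ones((5,5))),80)]
        for k in b:
            g=cv2.minAreaRect(ray(c,k.reshape(-1,2),z)[:,:2].astype(np.float32)); print(" ",n,np.round(g[0],1),np.round(g[1],1),round(g[2],1))
E
python3 - <<'E'
from h import *
c=read_camera("wrist");cv2.imwrite("pics/p1.png",c["color"])
pen2(c,(403.5,177.7)); go([403.5,177.7,-25],98.6)
E
```

```text
t: 28.5
ee_pos: [413.6, 169.8, 117.4]
orientation: [2.098, -2.335, -0.0]
wrist_force: [-0.1, 0.4, -0.4]
opening: 59.8
t: 29.3
ee_pos: [402.5, 177.1, 117.4]
orientation: [0.533, -3.094, 0.002]
wrist_force: [0.5, 0.0, 0.7]
opening: 60.1
t: 29.7
ee_pos: [403.1, 177.3, 117.8]
orientation: [0.24, -3.131, 0.001]
wrist_force: [0.3, -0.8, -0.9]
opening: 60.1
  cap [371.9 170.1] [22.7 15.3] 8.8
  foot [434.2 182.7] [32.  16.2] 11.6
tcp [403.3 177.4 117.9] shift shares [-0.02  0.01  5.72]
 jaw yaw 98.7  tool z [-0.001 -0.001 -1.   ]
 turn about tool z, shares of 8deg: 0.02
 level shares [-0.   -0.01]
```

```bash
python3 -m handwheel '[[0,0,-0.1,0,0,0.5,60],[0,0,0,0,0,1,60],[0,0,0,0,0,1,60],[0,0,0,0,0,1,60],[0,0,0,0,0,1,60],[0,0,0,0,0,0.8,60],[0,0,0,0,0,0,60],[0,0,0,0,0,0,60]]'
python3 - <<'E'
from h import *
go([404,177.3,-25],99.5);print(get_obs()["wrist_force"].round(1))
E
```

```text
t: 30.55
ee_pos: [403.9, 177.6, -14.1]
orientation: [0.26, -3.13, 0.001]
wrist_force: [-0.5, -0.1, -0.5]
opening: 59.7
tcp [403.9 177.6 -14.1] shift shares [-0.   -0.01  0.44]
 jaw yaw 99.5  tool z [-0.    -0.001 -1.   ]
 turn about tool z, shares of 8deg: 0.00
 level shares [-0. -0.]
[-0.5 -0.1 -0.5]
```

```bash
python3 -m handwheel '[[0,0,0,0,0,0.4,60],[0,0,0,0,0,0,60],[0,0,0,0,0,0,30],[0,0,0,0,0,0,30],[0,0,0,0,0,0,30],[0,0,0,0,0,0,30]]'
python3 -m handwheel '[[0,0,0,0,0,0,3],[0,0,0,0,0,0,3],[0,0,0,0,0,0,3],[0,0,0,0,0,0,3],[0,0,0,0,0,0,3]]'
python3 -m handwheel '[[0,0,0,0,0,-0.4,3],[0,0,0,0,0,-1,3],[0,0,0,0,0,-1,3],[0,0,0,0,0,-0.6,3],[0,0,0,0,0,0,3],[0,0,0,0,0,0,3]]'
python3 - <<'E'
from h import *
c=read_camera("wrist");cv2.imwrite("pics/p2.png",c["color"]);p=tool()[0];pen2(c,p[:2],p[2]+34)
E
```

```text
t: 31.15
ee_pos: [404.0, 177.7, -23.9]
orientation: [-0.259, 3.13, 0.001]
wrist_force: [0.2, -1.0, -0.8]
opening: 29.7
t: 31.65
ee_pos: [404.1, 177.7, -23.7]
orientation: [-0.26, 3.13, 0.0]
wrist_force: [-0.8, -0.3, 5.1]
opening: 15.2
t: 32.25
ee_pos: [403.7, 177.5, 50.9]
orientation: [-0.258, 3.131, 0.001]
wrist_force: [-0.3, 0.3, -0.6]
opening: 15.1
  cap [371.4 171.6] [24.1 16.3] 10.3
  foot [434.3 183. ] [32.8 17.3] 10.3
```

View pics/p2.png

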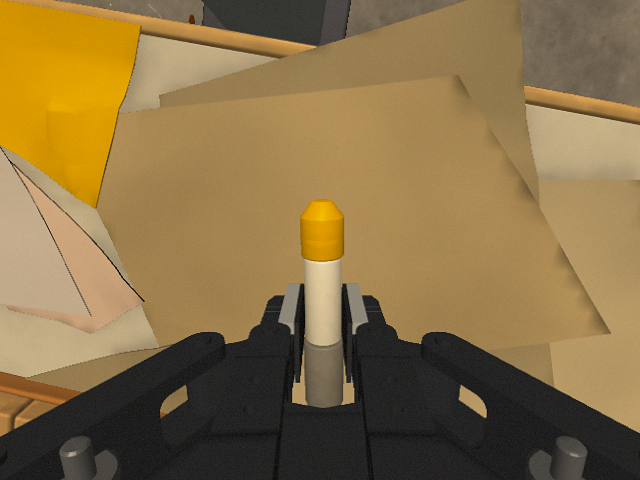

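The pen is gripped square, cap end at (322,200). Its underside is 23.7 mm above the TCP, so it should seat at -5.7. I'll turn back and move to the far groove.

```bash
python3 -m handwheel '[[0,0,-1,0,0,0,3],[0,0,-1,0,0,0,3],[0,0,-1,0,0,0,3],[0,0,-1,0,0,0,3],[0,0,-1,0,0,0,3],[0,0,-1,0,0,0,3],[0,0,-1,0,0,0,3],[0,0,-1,0,0,0,3]]'
python3 -m handwheel '[[0,0,-1,0,0,0,3],[0,0,-0.3,0,0,0,3],[0,0,0,0.5,-0.5,0,3],[0,0,0,1,-1,0,3],[0,0,0,1,-1,0,3],[0,0,0,1,-1,0,3],[0,0,0,1,-1,0,3],[0,0,0,1,-1,0,3]]'
python3 -m handwheel '[[0,0,0,1,-1,0,3],[0,0,0,1,-1,0,3],[0,0,0,1,-1,0,3],[0,0,0,0.5,-0.46,0,3],[0,0,0,0,0,0,3],[0,0,0,0,0,0,3],[0,0,0,0,0,0,3]]'
python3 - <<'E'
from h import *
go([602.8,-70.1,-5.7],-6.1)
c=read_camera("wrist");p=tool()[0];pen2(c,p[:2],p[2]+34)
E
```

```text
t: 33.1
ee_pos: [403.1, 176.9, 49.6]
orientation: [1.884, -2.51, 0.0]
wrist_force: [0.2, -0.3, -0.3]
opening: 15.2
t: 33.9
ee_pos: [525.8, 24.7, 49.3]
orientation: [2.097, -2.335, -0.002]
wrist_force: [0.0, 0.8, 0.8]
opening: 15.5
t: 34.6
ee_pos: [601.5, -69.2, 50.3]
orientation: [2.1, -2.335, -0.002]
wrist_force: [0.2, 0.5, -1.3]
opening: 15.0
tcp [601.5 -69.2  50.3] shift shares [ 0.03 -0.06  2.24]
 jaw yaw 173.9  tool z [-0.002  0.    -1.   ]
 turn about tool z, shares of 8deg: 0.00
 level shares [ 0.01 -0.  ]
  cap [ 644.3 -102. ] [24.4 25.6] 3.1
  cap [ 598.  -101.9] [24.  14.9] 84.8
  foot [587.8 -70.8] [ 6.1 17.8] 3.7
  foot [567.6 -85.6] [64.1 18.8] 83.8
  foot [606.1 -74.1] [101.8  26.3] 84.5
```

```bash
python3 -m handwheel '[[0,0,0,0.03,-0.05,0.4,3],[0,0,0,0,0,0.6,3],[0,0,0,0,0,0.5,3],[0,0,0,0,0,0.4,3],[0,0,0,0,0,0.2,3],[0,0,0,0,0,0,3],[0,0,0,0,0,0,3]]'
python3 -m handwheel '[[0,0,0,0,0,0.08,3],[0,0,0,0,0,0,3]]'
python3 - <<'E'
from h import *
go([602.8,-70.1,-5.7],-6.1)
E
```

```text
t: 35.35
ee_pos: [604.1, -70.9, -1.4]
orientation: [-2.099, 2.337, -0.001]
wrist_force: [0.3, -0.5, 0.6]
opening: 15.4
t: 35.55
ee_pos: [603.9, -70.9, -3.4]
orientation: [-2.099, 2.337, -0.001]
wrist_force: [0.0, -0.5, -0.6]
opening: 15.4
tcp [603.9 -70.9  -3.4] shift shares [-0.03  0.05  0.09]
 jaw yaw 173.9  tool z [ 0.001  0.    -1.   ]
 turn about tool z, shares of 8deg: -0.01
 level shares [-0.  0.]
```

Two mm above the floor, so I'll lower the rest, open narrowly, then go up and travel to the right pen.

```bash
python3 -m handwheel '[[0,0,0,0,0.03,0.08,3],[0,0,0,0,0,0,3]]'
python3 -m handwheel '[[0,0,0,0,0,0,30],[0,0,0,0,0,0,30],[0,0,0,0,0,0,30],[0,0,0,0,0,-0.4,30],[0,0,0,0,0,-1,30],[0,0,0,0,0,-1,30],[0,0,0,0,0,-1,30],[0,0,0,0,0,-1,30]]'
python3 -m handwheel '[[0,0,0,0,0,0,30],[0,0,0,0,0,0,30],[0,0,0,0,0,0,30]]'
python3 - <<'E'
from h import *
c=read_camera("wrist");pen2(c,(602.8,-70),26.5);go([414.2,-154.6,98],61.5)
E
```

```text
t: 35.75
ee_pos: [603.0, -70.8, -5.6]
orientation: [-2.099, 2.337, -0.0]
wrist_force: [-0.5, 0.6, 0.2]
opening: 15.3
t: 36.55
ee_pos: [603.1, -70.9, 106.3]
orientation: [-2.099, 2.336, -0.001]
wrist_force: [1.2, -0.7, 0.0]
opening: 30.0
t: 36.85
ee_pos: [602.2, -70.8, 103.7]
orientation: [2.098, -2.337, -0.002]
wrist_force: [-1.0, -0.2, 0.4]
opening: 30.1
  cap [656.3 -83.4] [14.1 28.3] 4.1
  cap [ 598.7 -103.6] [22.3 14.8] 84.3
  foot [644.2 -33.7] [20.3  9.8] 66.6
  foot [557.2 -61.9] [94.3 27.1] 81.6
  foot [603.7 -72.2] [96.2 27. ] 83.8
tcp [602.2 -70.9 103.4] shift shares [4.13 7.12 0.23]
 jaw yaw 173.9  tool z [-0.002 -0.    -1.   ]
 turn about tool z, shares of 8deg: -8.46
 level shares [ 0.02 -0.  ]
```

```bash
python3 -m handwheel '[[0,0,0,0.3,0.5,0,60],[0,0,0,0.58,1,0,60],[0,0,0,0.58,1,0,60],[0,0,0,0.58,1,0,60],[0,0,0,0.58,1,0,60],[0,0,0,0.58,1,0,60],[0,0,0,0.58,1,0,60],[0,0,0,0.35,0.62,0,60]]'
python3 -m handwheel '[[0,0,-1,0,0,0,60],[0,0,-1,0,0,0,60],[0,0,-1,0,0,0,60],[0,0,-1,0,0,0,60],[0,0,-1,0,0,0,60],[0,0,-1,0,0,0,60],[0,0,-1,0,0,0,60],[0,0,-1,0,0,0,60]]'
python3 -m handwheel '[[0,0,-0.46,0,0,0,60],[0,0,0,0,0,0,60],[0,0,0,0,0,0,60]]'
python3 - <<'E'
from h import *
c=read_camera("wrist");cv2.imwrite("pics/p3.png",c["color"]);pen2(c,(414.2,-154.6));go([414.2,-154.6,-24],61.5)
E
```

```text
t: 37.7
ee_pos: [412.4, -155.0, 103.6]
orientation: [2.097, -2.337, -0.003]
wrist_force: [0.6, -0.6, 0.5]
opening: 60.3
t: 38.5
ee_pos: [415.1, -154.5, 104.0]
orientation: [3.021, -0.86, -0.001]
wrist_force: [-0.2, -0.5, -0.6]
opening: 60.1
t: 38.8
ee_pos: [415.0, -154.5, 104.1]
orientation: [3.045, -0.774, -0.001]
wrist_force: [-0.1, 0.1, 0.7]
opening: 59.9
  cap [ 384.3 -137.5] [14.7 19.7] 61.5
  foot [ 437.8 -169.9] [15.2 30.7] 61.2
tcp [ 415.  -154.5  104.1] shift shares [-0.03  0.02  5.13]
 jaw yaw -118.5  tool z [-0. -0. -1.]
 turn about tool z, shares of 8deg: -0.00
 level shares [0. 0.]
```

```bash
python3 -m handwheel '[[0,0,0,-0.06,0.02,0.5,60],[0,0,0,0,0,1,60],[0,0,0,0,0,1,60],[0,0,0,0,0,1,60],[0,0,0,0,0,0.8,60],[0,0,0,0,0,0.4,60],[0,0,0,0,0,0,60],[0,0,0,0,0,0,60]]'
python3 - <<'E'
from h import *
go([413.6,-154.7,-24],61.5)
E
```

```text
t: 39.65
ee_pos: [414.1, -154.3, -12.7]
orientation: [-3.045, 0.772, -0.001]
wrist_force: [-0.4, -0.1, 0.1]
opening: 60.3
tcp [ 414.1 -154.3  -12.7] shift shares [-0.01  0.02  0.45]
 jaw yaw -118.4  tool z [ 0.001 -0.    -1.   ]
 turn about tool z, shares of 8deg: 0.01
 level shares [-0.   -0.01]
```

```bash
python3 -m handwheel '[[0,0,0,0,0,0.44,60],[0,0,0,0,0,0,60],[0,0,0,0,0,0,30],[0,0,0,0,0,0,30],[0,0,0,0,0,0,30],[0,0,0,0,0,0,30]]'
python3 -m handwheel '[[0,0,0,0,0,0,3],[0,0,0,0,0,0,3],[0,0,0,0,0,0,3],[0,0,0,0,0,0,3],[0,0,0,0,0,0,3]]'
python3 -m handwheel '[[0,0,0,0,0,-0.4,3],[0,0,0,0,0,-1,3],[0,0,0,0,0,-1,3],[0,0,0,0,0,-0.6,3],[0,0,0,0,0,0,3],[0,0,0,0,0,0,3]]'
python3 - <<'E'
from h import *
c=read_camera("wrist");p=tool()[0];pen2(c,p[:2],p[2]+34);go([553.3,-64.7,51],-6.1)
E
```

```text
t: 40.25
ee_pos: [413.7, -154.2, -23.8]
orientation: [-3.045, 0.772, -0.001]
wrist_force: [0.1, -0.1, -0.3]
opening: 30.1
t: 40.75
ee_pos: [413.7, -154.3, -23.7]
orientation: [-3.045, 0.772, -0.001]
wrist_force: [-0.5, -0.1, 6.2]
opening: 15.2
t: 41.35
ee_pos: [413.2, -154.1, 51.0]
orientation: [-3.045, 0.773, -0.001]
wrist_force: [-0.2, 0.5, -0.0]
opening: 15.2
  cap [ 383.  -137.6] [15.2 20. ] 61.6
  foot [402.2 -96. ] [ 9.9 22. ] 56.7
  foot [ 422.2 -143.2] [ 6.  17.8] 52.1
  foot [ 409.3 -167.6] [ 5.9 18.3] 71.8
  foot [ 428.6 -163.3] [15.7 53.1] 59.0
tcp [ 412.8 -154.1   50.4] shift shares [ 3.24 -5.82 -0.03]
 jaw yaw -118.5  tool z [-0.001  0.    -1.   ]
 turn about tool z, shares of 8deg: 8.45
 level shares [0.   0.01]
```

```bash
python3 -m handwheel '[[0,0,1,0,0,0,3],[0,0,1,0,0,0,3],[0,0,1,0,0,0,3],[0,0,1,0,0,0,3],[0,0,1,0,0,0,3],[0,0,1,0,0,0,3],[0,0,1,0,0,0,3],[0,0,1,0,0,0,3]]'
python3 -m handwheel '[[0,0,0.45,0,0,0,3],[0,0,0,-0.4,-0.5,0,3],[0,0,0,-0.75,-0.94,0,3],[0,0,0,-0.75,-0.94,0,3],[0,0,0,-0.75,-0.94,0,3],[0,0,0,-0.75,-0.94,0,3],[0,0,0,-0.75,-0.94,0,3],[0,0,0,0,0,0,3]]'
python3 -m handwheel '[[0,0,0,0,0,0,3],[0,0,0,0,0,0,3],[0,0,0,0,0,0,3]]'
python3 - <<'E'
from h import *
go([553.3,-64.7,-5.7],-6.1)
E
```

```text
t: 42.2
ee_pos: [412.4, -154.2, 49.6]
orientation: [2.165, -2.273, -0.004]
wrist_force: [0.3, -0.9, 0.2]
opening: 15.1
t: 43.0
ee_pos: [557.5, -62.5, 49.9]
orientation: [-2.105, 2.33, -0.002]
wrist_force: [-0.4, 0.0, -0.2]
opening: 14.9
t: 43.3
ee_pos: [552.7, -65.2, 50.6]
orientation: [2.1, -2.335, -0.001]
wrist_force: [-0.8, 0.0, -0.1]
opening: 15.2
tcp [552.7 -65.2  50.6] shift shares [-0.02 -0.02  2.25]
 jaw yaw 173.9  tool z [-0.001 -0.    -1.   ]
 turn about tool z, shares of 8deg: 0.00
 level shares [ 0.01 -0.  ]
```

```bash
python3 -m handwheel '[[0,0,0,-0.02,0,0.4,3],[0,0,0,0,0,0.6,3],[0,0,0,0,0,0.5,3],[0,0,0,0,0,0.4,3],[0,0,0,0,0,0.2,3],[0,0,0,0,0,0.08,3],[0,0,0,0,0,0,3],[0,0,0,0,0,0,3]]'
python3 -m handwheel '[[0,0,0,0,0,0.06,3],[0,0,0,0,0,0,3]]'
python3 - <<'E'
from h import *
go([553.3,-64.7,-5.7],-6.1)
E
```

```text
t: 44.1
ee_pos: [554.1, -64.2, -3.2]
orientation: [-2.101, 2.335, -0.001]
wrist_force: [-0.2, 0.1, 0.7]
opening: 15.3
t: 44.3
ee_pos: [553.8, -64.2, -4.9]
orientation: [-2.101, 2.335, -0.0]
wrist_force: [-0.1, -0.4, 0.2]
opening: 15.3
tcp [553.8 -64.2  -4.9] shift shares [0.02 0.02 0.03]
 jaw yaw 173.9  tool z [ 0.  0. -1.]
 turn about tool z, shares of 8deg: 0.01
 level shares [-0.  0.]
```

```bash
python3 -m handwheel '[[0,0,0,0,0,0.02,3],[0,0,0,0,0,0,30],[0,0,0,0,0,0,30],[0,0,0,0,0,0,30],[0,0,0,0,0,-0.4,30],[0,0,0,0,0,-1,30],[0,0,0,0,0,-1,30],[0,0,0,0,0,-1,30]]'
python3 -m handwheel '[[0,0,0,0,0,-1,30],[0,0,0,0,0,-1,30],[0,0,0,0,0,-1,30],[0,0,0,0,0,-1,30],[0,0,0,-0.4,0.4,0,30],[0,0,0,-1,1,0,30],[0,0,0,-1,0.6,0,30],[0,0,0,-1,0.6,0,30]]'
python3 -m handwheel '[[0,0,0,0,0,0,30],[0,0,0,0,0,0,30],[0,0,0,0,0,0,30]]'
python3 - <<'E'
from h import *
c=read_camera("wrist");s=read_camera("side")
a=cv2.resize(c["color"],(400,300));b=s["color"][190:310,270:430]
cv2.imwrite("pics/end.png",np.vstack([c["color"][:330],cv2.resize(b,(640,480))[200-200:270+0]])[:600])
block(c,(591,56),36)
for n,X in(("pen far",(602.8,-70)),("pen near",(553.3,-64.7))): print(n);pen2(c,X,26.5)
E
```

```text
t: 45.1
ee_pos: [553.7, -64.3, 81.0]
orientation: [-2.101, 2.335, -0.001]
wrist_force: [0.6, 0.5, -0.6]
opening: 30.1
t: 45.9
ee_pos: [496.6, 27.9, 179.4]
orientation: [2.1, -2.336, -0.001]
wrist_force: [0.7, 0.7, -0.5]
opening: 30.2
t: 46.2
ee_pos: [498.0, 26.9, 179.4]
orientation: [2.101, -2.336, -0.0]
wrist_force: [0.1, -0.5, 0.3]
opening: 30.0
block (18, 175) [array([590.8,  56.2]), array([98.3, 61.9]), np.float64(83.9)]
block (17, 175) [array([590.8,  56.2]), array([98.3, 61.9]), np.float64(83.9)]
block (18, 190) [array([590.7,  56.2]), array([98.2, 61.4]), np.float64(83.9)]
block (17, 160) [array([578.8,  -7.7]), array([288.6, 106.3]), np.float64(83.9)]
pen far
  cap [558.8 -37.7] [10.4  7.7] 80.7
  cap [651.9 -79.9] [37.2 20.5] 85.9
  cap [ 599.5 -105. ] [21.1 16.9] 83.8
  foot [563.1 -61.3] [37.7  7.2] 83.9
  foot [611.2 -82.7] [21.2  4.5] 84.1
  foot [552.2 -91.8] [23.1 14.8] 87.7
  foot [601.3 -69.5] [96.6 26.9] 83.6
pen near
  cap [555.7 -32.7] [21.  15.7] 83.9
  foot [557.  -28.1] [23.7 26.7] 83.9
  foot [563.1 -61.3] [37.7  7.2] 83.9
  foot [599.8 -65.4] [82.8 23.2] 80.9
  foot [551.4 -72.6] [79.6 26.2] 84.6
```

View pics/end.png

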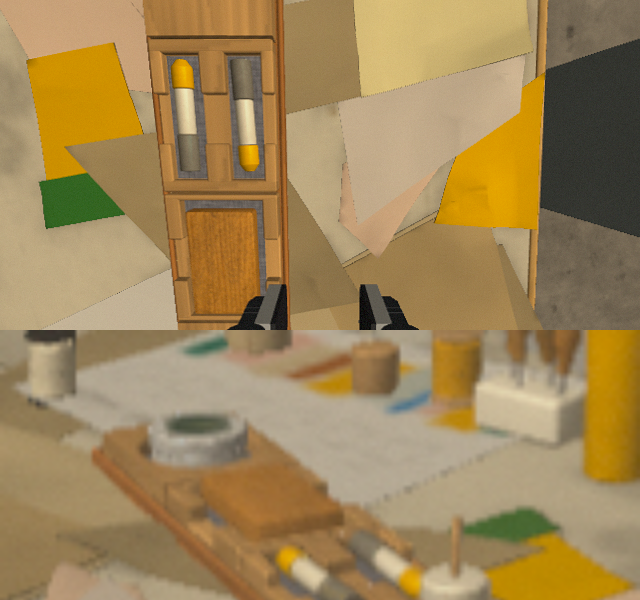

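Both pens lie in their own grooves and the block is inside its pocket. The tin sits lid up in its well, and the jar stands upright with its handle vertical. The gripper is clear, so I'm handing in.

```bash
python3 -c "
from plant import *
print(get_obs()['t'],get_obs()['ee_pos']);print(close_job())"
```

```text
46.3 [498.15594157  26.53116215 179.2112935 ]
the job is handed in; nothing more can be done
None
```

All five things are back in their bays, placed in the order asked. I handed the job in at 46.3 s with the gripper clear of everything.

| Item | What the checks showed |
|---|---|
| Glue jar | Touched the well floor at the expected height. The last picture shows its cap and handle upright; its base was out of view. |
| Balm tin | Touched its floor at TCP z -5.6 (expected -5.7). The lid is up and centred within about 1 mm. |
| Pressing block | Measures about 98 x 60 mm at the seated height, lined up with its pocket. |
| Glue pens | One in each groove in the last picture. Let go at the floor height worked out from the grip, with no contact force felt. |

- **First grasp:** it closed on the jar's cap instead of its body, because the fingertips are about 30 mm behind the reported TCP, not at it as described. I opened, went lower and gripped the body; the jar stayed upright throughout. All later grips allowed for that offset.
- **Opening readings:** gripping an object, they come out about 2–4 mm under its true width.
- **Bystanders:** I never went near the thread spool or the pricking iron, but I did not re-measure them at the end.
- **Forces:** the highest wrist force I saw was about 6 N.

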